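# Set out the cleaned chime bars for the tune

## Task

The four cleaned chime bars lie in the blue trays of the draining rack in the order in which a tune needs them. Move them all to the wooden playing stand in the same order, the robot's leftmost bar in the leftmost lane and so on to the right, each lying flat across both felt rails, lengthwise between the strips of its own lane and centred front to back. Set them down gently, do not let them knock together, and let go of them all.

Things in the scene. Friction and masses are not known exactly. Their poses are not given: they have to be found in the camera images.
- drain_rack: White wire draining rack, 274 (x) x 334 (y) mm, 34 mm high, on the robot's left or right; holds four blue trays side by side, centred at y = +120, +40, -40, -120 mm (leftmost first). Origin: centre of its underside, at table height; x away from the robot (turned up to 0.2 rad), y to the robot's left, z up. Fixed.
- playing_stand: Dark board 262 (x) x 336 (y) mm on the other side. Two 20 mm wide felt rails along y at x = -45 and 45 mm, felt 20 mm above table. Five strips along x, 12 mm wide, 28 mm high, part four 68 mm wide lanes, centred at y = +120, +40, -40, -120 mm (leftmost first). Origin: centre of underside, table height; x away from the robot (turned up to 0.2 rad), y to its left, z up. Fixed, empty at start.
- bar_140: Shortest of four loose chime bars: beech block 140 (x) x 38 (y) x 44 mm, over it an aluminium tone bar 128 x 30 mm, top 55 mm above the underside (pins 58); 190 g (20% less to 25% more). Origin: centre of underside; x lengthwise, z up. Starts along a tray, underside 22 mm above table. Take it across its width by the wooden sides, 10 to 44 mm above its underside; next bar about 40 mm off.
- bar_170: Second shortest of four loose chime bars: beech block 170 (x) x 38 (y) x 44 mm, over it an aluminium tone bar 158 x 30 mm, top 55 mm above the underside (pins 58); 230 g (20% less to 25% more). Origin: centre of underside; x lengthwise, z up. Starts along a tray, underside 22 mm above table. Take it across its width by the wooden sides, 10 to 44 mm above its underside; next bar about 40 mm off.
- bar_200: Second longest of four loose chime bars: beech block 200 (x) x 38 (y) x 44 mm, over it an aluminium tone bar 188 x 30 mm, top 55 mm above the underside (pins 58); 270 g (20% less to 25% more). Origin: centre of underside; x lengthwise, z up. Starts along a tray, underside 22 mm above table. Take it across its width by the wooden sides, 10 to 44 mm above its underside; next bar about 40 mm off.
- bar_230: Longest of four loose chime bars: beech block 230 (x) x 38 (y) x 44 mm, over it an aluminium tone bar 218 x 30 mm, top 55 mm above the underside (pins 58); 310 g (20% less to 25% more). Origin: centre of underside; x lengthwise, z up. Starts along a tray, underside 22 mm above table. Take it across its width by the wooden sides, 10 to 44 mm above its underside; next bar about 40 mm off.
- tray_of_140: Blue perforated drain tray in which the 140 mm bar starts, one of four alike, 258 (x) x 66 (y) mm, walls 3 mm thick and 12 mm high, floor 4 mm. Origin: centre of underside, 18 mm above table; axes as the rack's. Fixed; its place in the rack shows the 140 mm bar's place in the tune.
- tray_of_170: Blue perforated drain tray in which the 170 mm bar starts, one of four alike, 258 (x) x 66 (y) mm, walls 3 mm thick and 12 mm high, floor 4 mm. Origin: centre of underside, 18 mm above table; axes as the rack's. Fixed; its place in the rack shows the 170 mm bar's place in the tune.
- tray_of_200: Blue perforated drain tray in which the 200 mm bar starts, one of four alike, 258 (x) x 66 (y) mm, walls 3 mm thick and 12 mm high, floor 4 mm. Origin: centre of underside, 18 mm above table; axes as the rack's. Fixed; its place in the rack shows the 200 mm bar's place in the tune.
- tray_of_230: Blue perforated drain tray in which the 230 mm bar starts, one of four alike, 258 (x) x 66 (y) mm, walls 3 mm thick and 12 mm high, floor 4 mm. Origin: centre of underside, 18 mm above table; axes as the rack's. Fixed; its place in the rack shows the 230 mm bar's place in the tune.
Not all that is in view belongs to the job. Leave any green or orange look-alike of the bar_170 alone.

How it is judged:
By the outcome, as a careful person would: the job done as asked, in the order asked, and still so for the second after the job is handed in, with the robot touching nothing.
It also fails if it takes over 102 s, if anything falls off the work surface, if the arm or the gripper's body presses on something with over 40 N, if the wrist force passes 120 N, or if a joint passes its speed limit or range.

## Robot

A 6-joint arm with a two-finger parallel gripper is mounted at the origin on the work surface. World frame = base frame: x ahead of the robot, y to its left, z up, the work surface at z = 0. Lengths are in mm, angles in rad, forces in N, time in s.
With the tool pointing down it reaches from about 400 to 925 mm from the base axis. Payload 12.5 kg.
Tool frame: the origin (TCP) lies at the centre of the arm's flange, where the gripper is bolted on; the fingertips stand 190 mm ahead of it and the grasp point (between the pads) lies 171 mm ahead of it; z points along the fingers, y is the direction in which the jaws open and shut (so a half turn about z gives the same grasp; the last joint's range is limited). The gripper opens to 95 mm and grips with 3 to 60 N. Pads are 20 mm wide; open, the fingers measure 119 mm over their backs; the gripper's body (75 mm by 180 mm) begins 59 mm behind the grasp point.
Start: joints at [-1.445, 0.491, 1.559, -0, 1.092, -0.106], TCP at [143.601, -608.279, 404.761] pointing down, gripper open.
Joint ranges: [-3.1, 3.1], [-0.84, 2.19], [0.05, 2.79], [-1.13, 4.28], [0.06, 2.93], [-2.69, 2.69]. Speed limits (rad/s): [2.22, 2.22, 2.79, 3.14, 3.14, 3.14].

## Interface

Orientations are given as [roll, pitch, yaw] about the fixed x, y, z axes, in that order (R = Rz(yaw) Ry(pitch) Rx(roll)).
In Python, from cell import env gives the robot as it stands.
- The arm moves only by the shell command python3 -m pendant 'ROWS'. ROWS is JSON, a list of rows, each an object of numbers: "x", "y", "z": the shift along the tool's x, y, z in units of 150 mm (1.0 is 150 mm); "rx", "ry", "rz": the turn, a rotation vector about the tool's x, y, z in units of 45 degrees (1.0 is 45 degrees); "jaw": the opening, from 0 (shut) to 1 (fully open). In form: [{"x": .., "y": .., "z": .., "rx": .., "ry": .., "rz": .., "jaw": ..}, ...]. A call has 1 to 10 rows; each row is the pose to reach, as a shift and turn from the pose commanded when the call began, along the tool's axes at that moment; what a row does not reach only later rows make up. A row lasts 1/8 s, in which the tool goes at most 62.5 mm and 10.7 degrees, less where a joint would pass 70% of its speed; a pose out of reach is approached as far as the arm can. A call with a number of a shift or a turn outside -1 to 1 is refused whole. A call with a gripper value outside its range is refused whole. The fingers move at their own pace and stop on an object; the grip force is fixed at half the most. Time passes only in rows, so rows that repeat a pose let the fingers close. It gives the time, the measured TCP pose, the force and the opening at its end, in the units of the state.
- env.state(): the state, without advancing time (a new reading comes with each control period).
- env.read_camera(name): name is "scene" or "top" or "wrist"; returns a dict with "img" (480x640x3 uint8, red, green, blue), "fx", "fy", "cx", "cy" (pixels), "rvec" (rotation vector, rad) and "tvec" (3), from world to camera coordinates, as OpenCV has them. Camera axes: x right, y down, z forward; pixel columns grow to the right and rows downward; lengths in mm; the calibration is good to about 2 mm. A picture is of the moment at which its call begins. There is no depth.
- env.job_done(): hands the job in, once; it reports no verdict.
The state is a dict: "t": time; "joints": joint angles; "qvel": joint speeds; "tau": joint torques, N m; "eef_pos": TCP position; "tcp_rot": TCP orientation; "ft_force": force on the tool from outside, world axes, zero at the start; "moment": the same for the moment, N m; "opening": opening from 0.0 (shut) to 1.0 (fully open).
Only numpy, scipy, OpenCV 4.12 (cv2) and the standard library are available. Lean on these libraries where they do the work, as an engineer would, in place of code of your own. Each camera call takes 0.05 s, during which the arm holds its last target.

## Working session

There is one attempt and no reset: what is moved stays moved. The work goes in short steps, Python scripts to look and compute and a shell command to move; the robot and the scene stay as the last step left them, time stands still between calls to the robot, and variables do not carry over. Pictures are saved under pics/ and viewed, and the job is handed in when it is done.

```bash
ls; mkdir -p pics
python3 - <<'E'
from cell import env
import cv2
s=env.state();print(s)
for n in ["scene","top","wrist"]:
    c=env.read_camera(n);cv2.imwrite(f"pics/{n}0.png",c["img"][:,:,::-1]);print(n,{k:v for k,v in c.items() if k!="img"})
E
```

```text
pics
{'t': 0.0, 'joints': array([-1.44458678e+00,  4.91540336e-01,  1.55946194e+00, -2.60291987e-06,
        1.09168003e+00, -1.05642707e-01]), 'qvel': array([0.00171137, 0.00029242, 0.00075702, 0.00041083, 0.00059331,
       0.00011071]), 'tau': array([ 3.32941941e-03, -6.12634492e+01, -2.58170950e+01,  6.92979922e-02,
        4.83281922e-02, -7.96732229e-05]), 'eef_pos': array([ 143.60386804, -608.23836261,  404.16927177]), 'tcp_rot': array([-3.14050883e+00, -1.12604431e-04,  2.31853393e-01]), 'ft_force': array([-0.10729303,  0.52958367, -0.3610092 ]), 'moment': array([-0.01928491, -0.02582029, -0.00599146]), 'opening': 0.9997562570232988}
scene {'fx': 543.2856551679288, 'fy': 543.2856551679288, 'cx': 320.3551558891077, 'cy': 241.6534802261676, 'rvec': array([ 1.72392951,  1.85253983, -0.70497553]), 'tvec': array([  12.09787712, -265.25789878, 1498.04464333])}
top {'fx': 621.6517399854363, 'fy': 621.6517399854363, 'cx': 317.71852398971646, 'cy': 251.8272538825781, 'rvec': array([ 2.18208542, -2.11612971,  0.17628558]), 'tvec': array([ -31.7438393 ,  419.44996948, 1477.24136999])}
wrist {'fx': 332.5321310162932, 'fy': 332.5321310162932, 'cx': 322.5370241462698, 'cy': 238.5943403407546, 'rvec': array([-2.26954316,  1.79755876,  0.27458859]), 'tvec': array([-624.03282916,  -34.89983595,  393.15145046])}
```

View pics/scene0.png

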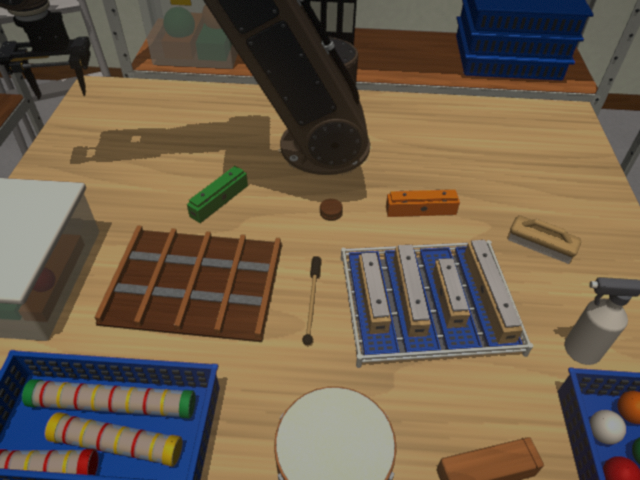

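View pics/top0.png

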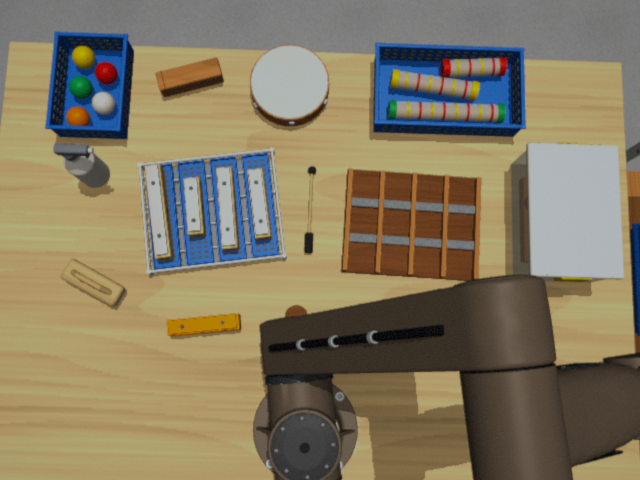

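View pics/wrist0.png

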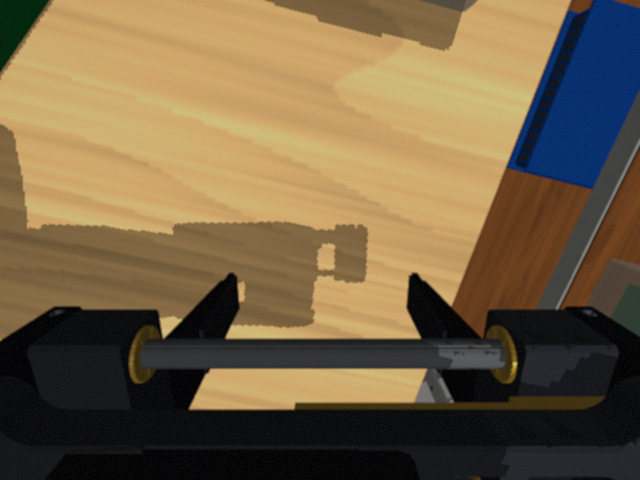

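The top picture shows the rack on the robot's left. Left to right it holds bars of 95 px (157,211), 58 px (193,206), 83 px (227,207) and 71 px (258,203), i.e. 230, 140, 200 and 170. The stand is at (412,224).

Could be taken for a bar:
- orange look-alike at top (203,325)
- green look-alike at scene (217,193)
- wood block at top (189,77)
- brush at top (93,282)

I choose the four bars lying in blue trays. Next I measure them and check with a crop.

```bash
cat > h.py <<'E'
import numpy as np,cv2
from cell import env
def ray(c,uv,z):
    R=cv2.Rodrigues(c["rvec"])[0]; t=np.array(c["tvec"])
    uv=np.atleast_2d(np.asarray(uv,float))
    d=np.c_[(uv[:,0]-c["cx"])/c["fx"],(uv[:,1]-c["cy"])/c["fy"],np.ones(len(uv))]@R
    o=-R.T@t; zz=np.broadcast_to(z,(len(uv),))
    return o+d*((zz-o[2])/d[:,2])[:,None]
def proj(c,P):
    K=np.array([[c["fx"],0,c["cx"]],[0,c["fy"],c["cy"]],[0,0,1]])
    return cv2.projectPoints(np.asarray(P,float).reshape(-1,3),c["rvec"],c["tvec"],K,None)[0].reshape(-1,2)
def rect(pts):
    """centre, (long,short), angle of long axis (about world x) from world xy points"""
    (cx,cy),(w,h),a=cv2.minAreaRect(np.float32(pts[:,:2]))
    a=np.deg2rad(a)
    if w<h: w,h,a=h,w,a+np.pi/2
    a=(a+np.pi/2)%np.pi-np.pi/2
    return np.array([cx,cy]),(w,h),a
E
python3 - <<'E'
from h import *
c=env.read_camera("top");im=c["img"];np.save("top.npy",im)
o=im[140:285,130:495,::-1]
cv2.imwrite("pics/crop1.png",cv2.resize(o,None,fx=2.19,fy=2.19,interpolation=cv2.INTER_CUBIC))
hsv=cv2.cvtColor(im,cv2.COLOR_RGB2HSV)
for p in [(157,211),(193,206),(227,207),(258,203),(412,242),(412,270),(380,220),(395,220),(147,200),(175,200)]: print(p,im[p[1],p[0]],hsv[p[1],p[0]])
E
```

```text
(157, 211) [176 178 175] [ 50   4 178]
(193, 206) [177 184 181] [ 77  10 184]
(227, 207) [177 181 177] [ 60   6 181]
(258, 203) [176 183 184] [ 94  11 184]
(412, 242) [165 108  54] [ 15 172 165]
(412, 270) [161 110  54] [ 16 169 161]
(380, 220) [164 110  55] [ 15 169 164]
(395, 220) [106  61  31] [ 12 180 106]
(147, 200) [132 125 126] [176  14 132]
(175, 200) [49 58 83] [112 104  83]
```

View pics/crop1.png

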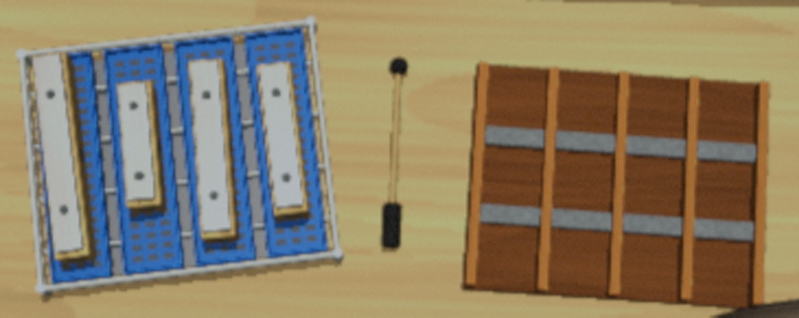

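The crop confirms the order 230, 140, 200, 170 from left to right, in blue trays. The stand is empty and turned slightly. Now the poses.

```bash
cat > meas.py <<'E'
from h import *
def bars(c,roi,z=77,vmin=155,smax=30,k=7,minA=500):
    im=c["img"];hsv=cv2.cvtColor(im,cv2.COLOR_RGB2HSV)
    m=((hsv[...,1]<smax)&(hsv[...,2]>vmin)).astype(np.uint8)
    M=np.zeros_like(m);x0,y0,x1,y1=roi;M[y0:y1,x0:x1]=m[y0:y1,x0:x1]
    M=cv2.morphologyEx(M,cv2.MORPH_CLOSE,np.ones((5,5)))
    M=cv2.morphologyEx(M,cv2.MORPH_OPEN,np.ones((k,k)))
    out=[]
    for q in cv2.findContours(M,cv2.RETR_EXTERNAL,cv2.CHAIN_APPROX_NONE)[0]:
        if cv2.contourArea(q)<minA: continue
        b=cv2.boxPoints(cv2.minAreaRect(q))
        out.append((rect(ray(c,b,z)),q.reshape(-1,2).mean(0)))
    return out
E
python3 - <<'E'
from meas import *
c=env.read_camera("top")
for r,p in bars(c,(135,145,290,275)): print("bar",p.round(),r[0].round(1),np.round(r[1],1),round(r[2],3))
im=c["img"];hsv=cv2.cvtColor(im,cv2.COLOR_RGB2HSV)
# stand: strips at z=28
m=((hsv[...,0]>11)&(hsv[...,0]<20)&(hsv[...,1]>135)&(hsv[...,2]>128)).astype(np.uint8)
M=np.zeros_like(m);M[165:285,338:486]=m[165:285,338:486]
for q in cv2.findContours(M,cv2.RETR_EXTERNAL,cv2.CHAIN_APPROX_NONE)[0]:
    if cv2.contourArea(q)<100: continue
    r=rect(ray(c,cv2.boxPoints(cv2.minAreaRect(q)),28));print("strip",q.reshape(-1,2).mean(0).round(),r[0].round(1),np.round(r[1],1),round(r[2],3))
m=((hsv[...,1]<60)&(hsv[...,2]>80)&(hsv[...,2]<170)).astype(np.uint8)
M=np.zeros_like(m);M[180:262,348:478]=m[180:262,348:478]
for q in cv2.findContours(M,cv2.RETR_EXTERNAL,cv2.CHAIN_APPROX_NONE)[0]:
    if cv2.contourArea(q)<80: continue
    r=rect(ray(c,cv2.boxPoints(cv2.minAreaRect(q)),20));print("felt",q.reshape(-1,2).mean(0).round(),r[0].round(1),np.round(r[1],1),round(r[2],3))
E
```

```text
bar [192. 204.] [519.9 284.4] [126.7  29.5] 0.133
bar [258. 201.] [531.6 128.1] [155.5  29.5] 0.161
bar [225. 206.] [517.5 204.3] [186.9  29.8] 0.12
bar [154. 204.] [507.3 377.2] [225.5  44.4] 0.18
strip [477. 228.] [ 495.3 -409.3] [253.7  11. ] -0.036
strip [445. 225.] [ 497.9 -329.8] [253.8  13.7] -0.045
strip [412. 223.] [ 501.3 -250.1] [251.6  12.3] -0.037
strip [380. 221.] [ 503.8 -170.3] [251.5  12.5] -0.037
strip [348. 219.] [506.2 -90.3] [251.4  12.4] -0.038
felt [460. 244.] [ 451.7 -369.3] [67.6 21.3] 1.547
felt [428. 242.] [ 454.4 -289.4] [65.8 21.6] 1.535
felt [395. 240.] [ 457.4 -208.8] [67.  21.9] 1.531
felt [363. 238.] [ 460.5 -128.3] [67.  21.8] 1.535
felt [461. 209.] [ 541.7 -372.8] [68.  21.1] 1.536
felt [429. 207.] [ 544.6 -291.7] [66.2 21.5] 1.544
felt [397. 204.] [ 547.8 -212. ] [66.2 20.8] 1.531
felt [365. 202.] [ 550.6 -132.5] [65.9 21.5] 1.536
```

```bash
cat > d.py <<'E'
import sys,numpy as np
from cell import env
from scipy.spatial.transform import Rotation as R
# grasp-point target x y z(TCP) yaw -> units
x,y,z,yaw=map(float,sys.argv[1:5])
s=env.state();p=np.array(s["eef_pos"]);R0=R.from_euler("xyz",s["tcp_rot"])
Rg=R.from_euler("xyz",[np.pi,0,yaw])
print("d",(R0.inv().apply(np.array([x,y,z])-p)/150).round(3),"r",((R0.inv()*Rg).as_rotvec()/(np.pi/4)).round(3),"p",p.round(1),s["tcp_rot"].round(3),"t",round(s["t"],2),"f",s["ft_force"].round(1),"o",round(s["opening"],3))
E
python3 d.py 480 -300 400 0.0; python3 d.py 480 200 400 0.13
```

```text
d [ 2.655 -1.485  0.031] r [-0.001 -0.     0.295] p [ 143.6 -608.3  404.5] [-3.141 -0.     0.232] t 0.25 f [1.4 0.4 0.4] o 1.0
d [ 3.421 -4.729  0.032] r [-0.001 -0.     0.13 ] p [ 143.6 -608.3  404.5] [-3.141 -0.     0.232] t 0.25 f [1.4 0.4 0.4] o 1.0
```

```bash
python3 -m pendant '[{"x":0.35,"y":-0.15,"rz":0.1},{"x":0.7,"y":-0.35,"rz":0.13},{"x":1.0,"y":-0.55,"rz":0.13},{"x":1.0,"y":-0.55,"rz":0.13}]'
python3 -m pendant '[{"x":0.35,"y":-0.3},{"x":0.65,"y":-0.55},{"x":1.0,"y":-0.8},{"x":1.0,"y":-0.9},{"x":1.0,"y":-1.0}]'
python3 -m pendant '[{"x":0.2,"y":-0.4},{"x":0.4,"y":-0.7},{"x":0.5,"y":-1.0}]'; python3 d.py 430 240 400 0.13
```

```text
d [ 3.157 -5.065  0.032] r [-0.001 -0.     0.13 ] p [ 143.6 -608.3  404.5] [-3.141 -0.     0.232] t 0.25 f [1.4 0.4 0.4] o 1.0invalid input
invalid input
invalid input
```

```bash
python3 -m pendant '[{"x":0.35,"y":-0.15,"z":0,"rx":0,"ry":0,"rz":0.1,"jaw":1},{"x":0.7,"y":-0.35,"z":0,"rx":0,"ry":0,"rz":0.13,"jaw":1},{"x":1.0,"y":-0.55,"z":0,"rx":0,"ry":0,"rz":0.13,"jaw":1},{"x":1.0,"y":-0.55,"z":0,"rx":0,"ry":0,"rz":0.13,"jaw":1}]'; python3 d.py 430 240 400 0.13
```

```text
t: 0.75
eef_pos: [272.6, -491.3, 405.0]
tcp_rot: [-3.141, -0.0, 0.133]
ft_force: [0.1, -0.8, 0.2]
opening: 1.001
d [ 1.688 -4.692  0.035] r [-0.    -0.     0.004] p [ 272.6 -491.3  405. ] [-3.141 -0.     0.133] t 0.75 f [ 0.1 -0.8  0.2] o 1.001
```

```bash
python3 -m pendant '[{"x":0.3,"y":-0.3,"z":0,"rx":0,"ry":0,"rz":0,"jaw":1},{"x":0.6,"y":-0.6,"z":0,"rx":0,"ry":0,"rz":0,"jaw":1},{"x":0.9,"y":-0.8,"z":0,"rx":0,"ry":0,"rz":0,"jaw":1},{"x":1,"y":-1,"z":0,"rx":0,"ry":0,"rz":0,"jaw":1}]'
python3 -m pendant '[{"x":0.2,"y":-0.4,"z":0,"rx":0,"ry":0,"rz":0,"jaw":1},{"x":0.3,"y":-0.8,"z":0,"rx":0,"ry":0,"rz":0,"jaw":1},{"x":0.4,"y":-1,"z":0,"rx":0,"ry":0,"rz":0,"jaw":1}]'
python3 -m pendant '[{"x":0.1,"y":-0.4,"z":0,"rx":0,"ry":0,"rz":0,"jaw":1},{"x":0.1,"y":-0.8,"z":0,"rx":0,"ry":0,"rz":0,"jaw":1},{"x":0.1,"y":-1,"z":0,"rx":0,"ry":0,"rz":0,"jaw":1}]'
python3 -m pendant '[{"x":0.1,"y":-0.4,"z":0,"rx":0,"ry":0,"rz":0,"jaw":1},{"x":0.1,"y":-0.8,"z":0,"rx":0,"ry":0,"rz":0,"jaw":1},{"x":0.1,"y":-1,"z":0,"rx":0,"ry":0,"rz":0,"jaw":0.8}]'; python3 d.py 430 240 400 0.13
```

```text
t: 1.25
eef_pos: [401.4, -324.5, 404.7]
tcp_rot: [3.141, -0.0, 0.131]
ft_force: [-0.2, -0.3, -0.0]
opening: 1.003
t: 1.62
eef_pos: [440.0, -167.2, 404.9]
tcp_rot: [3.141, 0.0, 0.13]
ft_force: [0.1, -0.9, 0.7]
opening: 1.004
t: 2.0
eef_pos: [435.2, -16.6, 404.8]
tcp_rot: [3.142, -0.0, 0.131]
ft_force: [0.4, 0.1, 0.5]
opening: 1.002
t: 2.38
eef_pos: [430.9, 134.2, 404.7]
tcp_rot: [3.142, -0.0, 0.131]
ft_force: [0.8, -0.9, -0.3]
opening: 0.942
d [ 0.086 -0.7    0.032] r [ 0.    -0.     0.001] p [430.9 134.2 404.7] [ 3.142 -0.     0.131] t 2.38 f [ 0.8 -0.9 -0.3] o 0.942
```

```bash
python3 -m pendant '[{"x":0,"y":-0.4,"z":0,"rx":0,"ry":0,"rz":0,"jaw":0.64},{"x":0,"y":-0.7,"z":0,"rx":0,"ry":0,"rz":0,"jaw":0.64},{"x":0,"y":-0.7,"z":0,"rx":0,"ry":0,"rz":0,"jaw":0.64}]'
python3 - <<'E'
from meas import *
for n in ["wrist","top","scene"]:
    c=env.read_camera(n);cv2.imwrite(f"pics/{n}1.png",c["img"][:,:,::-1]);R=cv2.Rodrigues(c["rvec"])[0];print(n,(-R.T@c["tvec"]).round())
    np.savez(f"{n}1.npz",**c)
E
```

```text
t: 2.75
eef_pos: [417.5, 238.3, 404.6]
tcp_rot: [3.142, -0.0, 0.133]
ft_force: [-0.1, -0.8, 0.1]
opening: 0.665
wrist [499. 249. 385.]
top [ 194.   -2. 1524.]
scene [1209.   50.  922.]
```

View pics/wrist1.png

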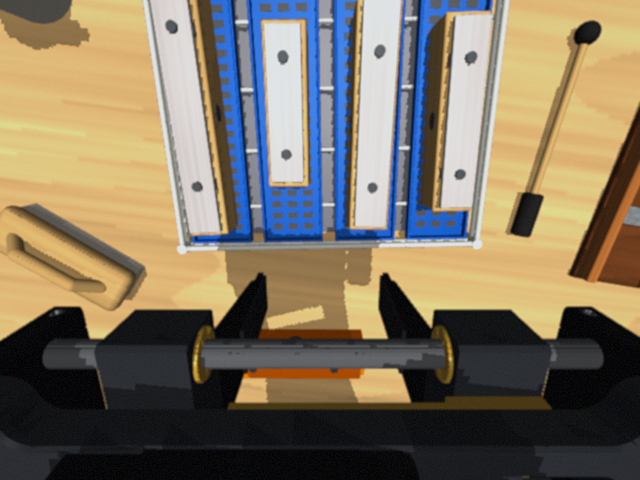

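The wrist picture shows the bars with their pins: 230 at (172,27),(197,187), 140 at (283,57),(286,155), 200 at (379,51),(372,188) and 170 at (471,57),(460,174). I refine the poses from the pins in the wrist and top views, plus the contours.

```bash
cat > pins.py <<'E'
from meas import *
def pins(c,roi,z,amin,amax,vmax=120,vb=140):
    im=c["img"];hsv=cv2.cvtColor(im,cv2.COLOR_RGB2HSV)
    br=((hsv[...,1]<35)&(hsv[...,2]>vb)).astype(np.uint8)
    dk=1-br
    x0,y0,x1,y1=roi;M=np.zeros_like(dk);M[y0:y1,x0:x1]=dk[y0:y1,x0:x1]
    n,l,st,ce=cv2.connectedComponentsWithStats(M,connectivity=4)
    r=[]
    for i in range(1,n):
        x,y,w,h,a=st[i]
        if amin<=a<=amax and max(w,h)<2*min(w,h) and x>x0 and y>y0:
            ring=br[max(0,y-2):y+h+2,x-2:x+w+2]; 
            if ring.sum()>=ring.size-a-2: r.append((ce[i],a,ray(c,ce[i],z)[0][:2]))
    return r
E
python3 - <<'E'
from pins import *
for n,roi,am,aM in [("wrist",(140,1,510,245),40,300),("top",(135,145,290,275),3,40)]:
    c=dict(np.load(n+"1.npz"))
    for q,a,w in sorted(pins(c,roi,80,am,aM),key=lambda e:e[0][0]): print(n,q.round(1),a,w.round(1))
c=dict(np.load("wrist1.npz"))
for r,p in bars(c,(140,0,510,245),k=17,vmin=165,minA=1500): print("wbar",p.round(),r[0].round(1),np.round(r[1],1),round(r[2],3))
c=dict(np.load("top1.npz"))
for r,p in bars(c,(135,145,290,275),k=9): print("tbar",p.round(),r[0].round(1),np.round(r[1],1),round(r[2],3))
E
```

```text
wrist [171.3  26.3] 125 [566.  380.5]
wrist [196.7 186.4] 82 [439.8 357.7]
wrist [282.5  56.7] 101 [556. 290.]
wrist [285.9 154.2] 72 [479.  279.6]
wrist [372.  187.2] 70 [460.2 198.5]
wrist [379.4  51. ] 102 [570.4 212. ]
wrist [459.7 174.1] 79 [482.3 122. ]
wrist [470.5  57.3] 117 [575.8 137.1]
top [152.5 182.5] 12 [567.1 379.5]
top [223.5 182.8] 13 [572. 211.]
top [255.5 181.7] 14 [577.3 135.1]
top [260.4 220.6] 13 [483.2 119.3]
wbar [464. 116.] [528.9 128. ] [91.  31.2] 0.161
wbar [285. 106.] [517.1 285.5] [69.5 30.7] 0.134
wbar [375. 119.] [515.3 203.9] [104.2  31.9] 0.117
wbar [381.  22.] [591.6 213.8] [32.  29.5] 0.168
wbar [178.  84.] [513.2 376.7] [150.3  40.4] 0.187
tbar [258. 201.] [531.7 128.2] [155.2  29.2] 0.16
```

Pin midpoints from the wrist and contour centres from the top camera agree within about 2.5 mm, with the same offset for all bars:

| Bar | Centre (mm) | Yaw (rad) |
|---|---|---|
| 170 | (531.6, 128.2) | 0.161 |
| 200 | (517.5, 204.3) | 0.121 |
| 140 | (519.9, 284.4) | 0.134 |
| 230 | (505.2, 368.2) | 0.179 |

Fingertips at z=38 clear the 34 mm rim, so grasp with TCP z=228. I start with the 170.

```bash
python3 d.py 531.6 128.2 300 0.161
```

```text
d [0.66  0.809 0.697] r [ 0.    0.   -0.04] p [417.8 235.8 404.6] [3.141 0.    0.129] t 2.9 f [-0.7 -0.3  0.5] o 0.637
```

```bash
python3 -m pendant '[{"x":0.25,"y":0.3,"z":0,"rx":0,"ry":0,"rz":-0.04,"jaw":0.56},{"x":0.5,"y":0.6,"z":0.2,"rx":0,"ry":0,"rz":-0.04,"jaw":0.56},{"x":0.66,"y":0.809,"z":0.5,"rx":0,"ry":0,"rz":-0.04,"jaw":0.56},{"x":0.66,"y":0.809,"z":0.697,"rx":0,"ry":0,"rz":-0.04,"jaw":0.56},{"x":0.66,"y":0.809,"z":0.697,"rx":0,"ry":0,"rz":-0.04,"jaw":0.56}]'; python3 d.py 531.6 128.2 228 0.161
python3 - <<'E'
from pins import *
c=env.read_camera("wrist");cv2.imwrite("pics/w2.png",c["img"][:,:,::-1])
E
```

```text
t: 3.52
eef_pos: [531.4, 127.1, 298.5]
tcp_rot: [-3.142, 0.004, 0.158]
ft_force: [-0.3, 0.1, 1.9]
opening: 0.558
d [ 0.004 -0.007  0.47 ] r [-0.     0.005 -0.003] p [531.4 127.1 298.5] [-3.142  0.004  0.158] t 3.52 f [-0.3  0.1  1.9] o 0.558
```

View pics/w2.png

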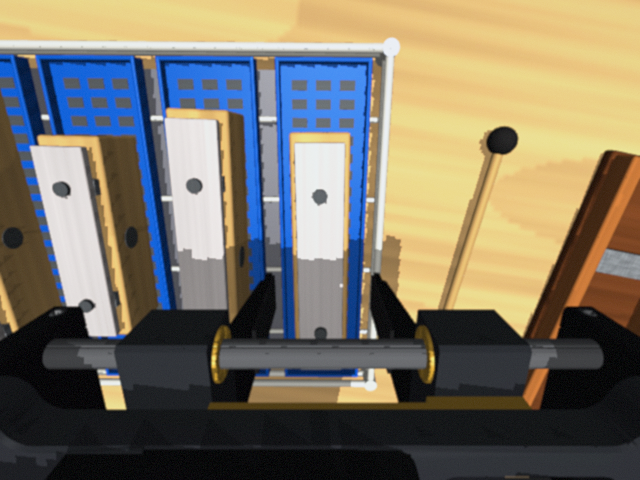

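The bar sits centred between the fingers: bar axis at x≈320 px, fingers at 270 and 375 px. Descend and grip.

```bash
python3 -m pendant '[{"x":0.004,"y":-0.007,"z":0.15,"rx":0,"ry":0,"rz":0,"jaw":0.56},{"x":0.004,"y":-0.007,"z":0.3,"rx":0,"ry":0,"rz":0,"jaw":0.56},{"x":0.004,"y":-0.007,"z":0.42,"rx":0,"ry":0,"rz":0,"jaw":0.56},{"x":0.004,"y":-0.007,"z":0.47,"rx":0,"ry":0,"rz":0,"jaw":0.56},{"x":0.004,"y":-0.007,"z":0.47,"rx":0,"ry":0,"rz":0,"jaw":0.56},{"x":0.004,"y":-0.007,"z":0.47,"rx":0,"ry":0,"rz":0,"jaw":0.3},{"x":0.004,"y":-0.007,"z":0.47,"rx":0,"ry":0,"rz":0,"jaw":0.3},{"x":0.004,"y":-0.007,"z":0.47,"rx":0,"ry":0,"rz":0,"jaw":0.3}]';python3 d.py 531.6 128.2 228 0.161
```

```text
t: 4.58
eef_pos: [531.9, 130.2, 230.4]
tcp_rot: [3.141, -0.001, 0.161]
ft_force: [-0.4, 0.4, 6.5]
opening: 0.396
d [-0.004  0.013  0.016] r [ 0.    -0.001  0.   ] p [531.9 130.2 230.4] [ 3.141e+00 -1.000e-03  1.610e-01] t 4.58 f [-0.4  0.4  6.5] o 0.396
```

```bash
python3 -m pendant '[{"x":0,"y":0,"z":-0.03,"rx":0,"ry":0,"rz":0,"jaw":0.3},{"x":0,"y":0,"z":-0.1,"rx":0,"ry":0,"rz":0,"jaw":0.3},{"x":0,"y":0,"z":-0.3,"rx":0,"ry":0,"rz":0,"jaw":0.3},{"x":0,"y":0,"z":-0.6,"rx":0,"ry":0,"rz":0,"jaw":0.3},{"x":0,"y":0,"z":-0.7,"rx":0,"ry":0,"rz":0,"jaw":0.3},{"x":0,"y":0,"z":-0.7,"rx":0,"ry":0,"rz":0,"jaw":0.3}]';python3 d.py 496.8 -370.3 330 -0.037
python3 - <<'E'
from pins import *
for n in ["wrist","scene"]:
    c=env.read_camera(n);cv2.imwrite(f"pics/{n}3.png",c["img"][:,:,::-1])
E
```

```text
t: 5.32
eef_pos: [531.5, 130.2, 335.1]
tcp_rot: [3.141, -0.001, 0.161]
ft_force: [0.2, -0.4, -2.3]
opening: 0.396
d [-0.764  3.256  0.034] r [ 0.    -0.002  0.252] p [531.5 130.2 335.1] [ 3.141e+00 -1.000e-03  1.610e-01] t 5.33 f [ 0.2 -0.4 -2.3] o 0.396
```

View pics/scene3.png

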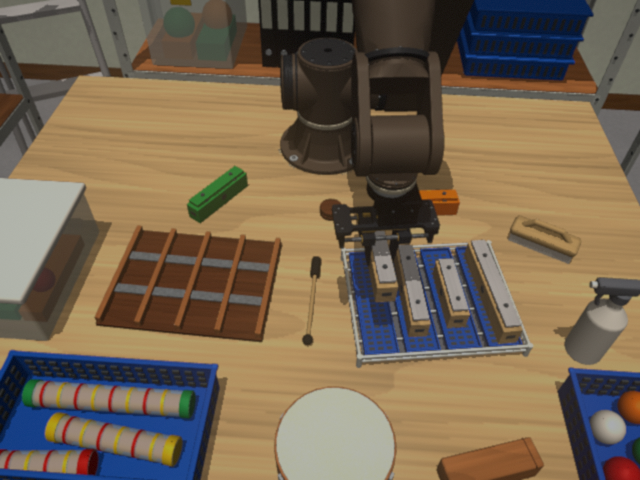

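The scene picture shows the 170 bar lifted at (382,270), hanging level. Grasp TCP z was 230.4, so placing TCP z is about 228.4. Carry it to lane 4.

```bash
python3 -m pendant '[{"x":-0.05,"y":0.15,"z":0,"rx":0,"ry":0,"rz":0.02,"jaw":0.3},{"x":-0.1,"y":0.4,"z":0,"rx":0,"ry":0,"rz":0.07,"jaw":0.3},{"x":-0.15,"y":0.7,"z":0,"rx":0,"ry":0,"rz":0.15,"jaw":0.3},{"x":-0.23,"y":1,"z":0,"rx":0,"ry":0,"rz":0.252,"jaw":0.3}]';python3 d.py 496.5 -370.3 330 -0.037
```

```text
t: 5.92
eef_pos: [521.6, -24.7, 333.0]
tcp_rot: [-3.141, 0.002, -0.039]
ft_force: [0.8, 0.3, -2.8]
opening: 0.401
d [-0.078  2.309  0.02 ] r [-0.     0.003 -0.002] p [521.6 -24.7 333. ] [-3.141e+00  2.000e-03 -3.900e-02] t 5.92 f [ 0.8  0.3 -2.8] o 0.401
```

```bash
python3 -m pendant '[{"x":-0.01,"y":0.33,"z":0,"rx":0,"ry":0,"rz":0,"jaw":0.3},{"x":-0.02,"y":0.67,"z":0,"rx":0,"ry":0,"rz":0,"jaw":0.3},{"x":-0.03,"y":1,"z":0,"rx":0,"ry":0,"rz":0,"jaw":0.3}]'
python3 -m pendant '[{"x":-0.01,"y":0.33,"z":0,"rx":0,"ry":0,"rz":0,"jaw":0.3},{"x":-0.02,"y":0.67,"z":0,"rx":0,"ry":0,"rz":0,"jaw":0.3},{"x":-0.03,"y":0.9,"z":0,"rx":0,"ry":0,"rz":0,"jaw":0.3},{"x":-0.04,"y":1,"z":0,"rx":0,"ry":0,"rz":0,"jaw":0.3}]'
python3 -m pendant '[{"x":-0.01,"y":0.2,"z":0,"rx":0,"ry":0,"rz":0,"jaw":0.3},{"x":-0.01,"y":0.31,"z":0,"rx":0,"ry":0,"rz":0,"jaw":0.3},{"x":-0.01,"y":0.31,"z":0,"rx":0,"ry":0,"rz":0,"jaw":0.3},{"x":-0.01,"y":0.31,"z":0,"rx":0,"ry":0,"rz":0,"jaw":0.3}]'
python3 d.py 496.5 -370.2 228.4 -0.037
python3 - <<'E'
from pins import *
for n in ["wrist","top"]:
    c=env.read_camera(n);cv2.imwrite(f"pics/{n}4.png",c["img"][:,:,::-1]);np.savez(n+"4.npz",**c)
E
```

```text
t: 6.3
eef_pos: [511.3, -174.8, 333.0]
tcp_rot: [-3.141, 0.002, -0.037]
ft_force: [0.3, -0.0, -3.0]
opening: 0.4
t: 6.8
eef_pos: [499.7, -324.5, 332.8]
tcp_rot: [-3.14, 0.002, -0.039]
ft_force: [-0.6, -0.1, -0.9]
opening: 0.397
t: 7.3
eef_pos: [497.1, -368.3, 334.4]
tcp_rot: [-3.141, 0.001, -0.036]
ft_force: [0.5, 0.0, -2.7]
opening: 0.397
d [-0.003  0.014  0.707] r [-0.001  0.001  0.001] p [ 497.1 -368.3  334.4] [-3.141e+00  1.000e-03 -3.600e-02] t 7.3 f [ 0.5  0.  -2.7] o 0.397
```

View pics/wrist4.png

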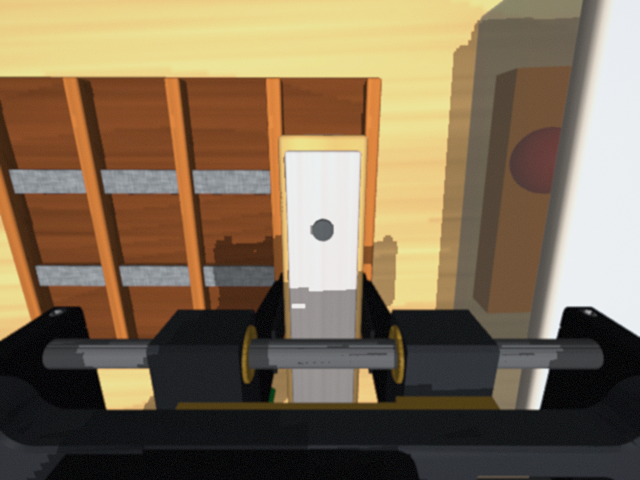

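The wrist picture shows the bar over lane 4, with the strips at x≈275 and 372 px. A white box stands to the right with its edge at about 560 px. Before descending I triangulate the box edge against the 180 mm wide gripper body.

```bash
python3 - <<'E'
from pins import *
c=dict(np.load("top4.npz"));t=c["img"][130:290,330:640,::-1];cv2.imwrite("pics/t4.png",cv2.resize(t,None,fx=2.5,fy=2.5))
E
python3 - <<'E'
from h import *
ct=dict(np.load("top1.npz"));cs=dict(np.load("scene1.npz"))
def tri(a,b):
    def P(c):
        K=np.array([[c["fx"],0,c["cx"]],[0,c["fy"],c["cy"]],[0,0,1]]);return K@np.c_[cv2.Rodrigues(c["rvec"])[0],c["tvec"]]
    X=cv2.triangulatePoints(P(ct),P(cs),np.float64(a).reshape(2,1),np.float64(b).reshape(2,1));X=(X[:3]/X[3]).ravel()
    print(X.round(1),proj(ct,X).round(1),a,proj(cs,X).round(1),b)
tri((527,147),(38,303)); tri((529,276),(86,184))
s=cs["img"][160:350,0:130,::-1];cv2.imwrite("pics/s4.png",cv2.resize(s,None,fx=3,fy=3))
E
```

```text
[ 665.8 -489.9  127.7] [[522.4 148.4]] (527, 147) [[ 30.  301.9]] (38, 303)
[ 363.8 -494.   141.1] [[529. 276.]] (529, 276) [[ 86. 184.]] (86, 184)
```

View pics/t4.png

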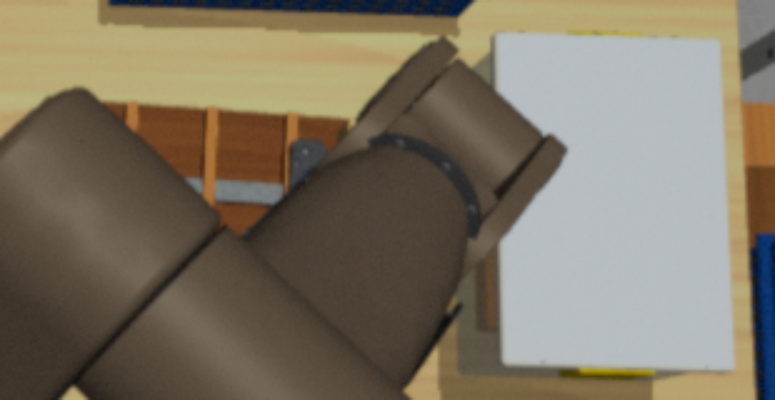

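View pics/s4.png

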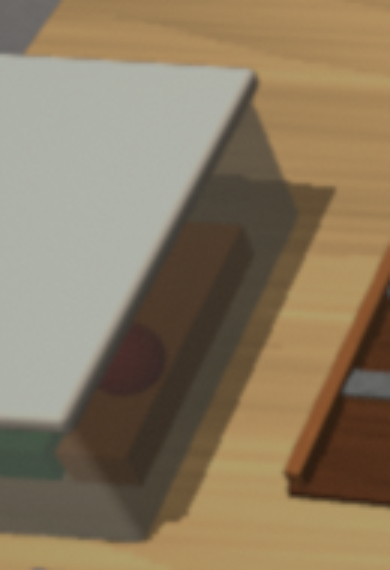

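Run:
```python
from h import *
cs=dict(np.load("scene1.npz"))
print(ray(cs,[(98,230),(50,340)],0).round(), ray(cs,[(21.7,301.7),(85,184)],140).round())
```

```text
[[ 366. -508.    0.]
 [ 665. -499.   -0.]] [[ 675. -496.  140.]
 [ 363. -497.  140.]]
```

The box side is at y≈-495 and the gripper body reaches only -460, so it clears. Descend, slowly for the last few millimetres.

```bash
python3 -m pendant '[{"x":0,"y":0.014,"z":0.15,"rx":0,"ry":0,"rz":0,"jaw":0.3},{"x":-0.003,"y":0.014,"z":0.35,"rx":0,"ry":0,"rz":0,"jaw":0.3},{"x":-0.003,"y":0.014,"z":0.53,"rx":0,"ry":0,"rz":0,"jaw":0.3},{"x":-0.003,"y":0.014,"z":0.63,"rx":0,"ry":0,"rz":0,"jaw":0.3},{"x":-0.003,"y":0.014,"z":0.66,"rx":0,"ry":0,"rz":0,"jaw":0.3},{"x":-0.003,"y":0.014,"z":0.67,"rx":0,"ry":0,"rz":0,"jaw":0.3},{"x":-0.003,"y":0.014,"z":0.67,"rx":0,"ry":0,"rz":0,"jaw":0.3}]'
python3 d.py 496.5 -370.2 228.4 -0.037
```

```text
t: 8.28
eef_pos: [496.6, -371.4, 235.0]
tcp_rot: [3.141, -0.001, -0.037]
ft_force: [-0.3, -0.0, -2.5]
opening: 0.401
d [-0.001 -0.008  0.044] r [ 0.001 -0.001  0.   ] p [ 496.6 -371.4  235. ] [ 3.141e+00 -1.000e-03 -3.700e-02] t 8.28 f [-0.3 -0.  -2.5] o 0.401
```

```bash
python3 -m pendant '[{"x":0,"y":-0.005,"z":0.01,"rx":0,"ry":0,"rz":0,"jaw":0.3},{"x":0,"y":-0.005,"z":0.02,"rx":0,"ry":0,"rz":0,"jaw":0.3},{"x":0,"y":-0.005,"z":0.03,"rx":0,"ry":0,"rz":0,"jaw":0.3},{"x":0,"y":-0.005,"z":0.036,"rx":0,"ry":0,"rz":0,"jaw":0.3},{"x":0,"y":-0.005,"z":0.042,"rx":0,"ry":0,"rz":0,"jaw":0.3},{"x":0,"y":-0.005,"z":0.042,"rx":0,"ry":0,"rz":0,"jaw":0.3}]'
python3 d.py 496.5 -370.2 228.4 -0.037
```

```text
t: 9.02
eef_pos: [496.4, -370.6, 228.4]
tcp_rot: [3.141, -0.0, -0.037]
ft_force: [-2.3, 1.3, 4.8]
opening: 0.397
d [ 0.    -0.002  0.   ] r [ 0. -0.  0.] p [ 496.4 -370.6  228.4] [ 3.141 -0.    -0.037] t 9.03 f [-2.3  1.3  4.8] o 0.397
```

```bash
python3 -m pendant '[{"x":0,"y":0,"z":0,"rx":0,"ry":0,"rz":0,"jaw":0.42},{"x":0,"y":0,"z":0,"rx":0,"ry":0,"rz":0,"jaw":0.48},{"x":0,"y":0,"z":0,"rx":0,"ry":0,"rz":0,"jaw":0.56},{"x":0,"y":0,"z":0,"rx":0,"ry":0,"rz":0,"jaw":0.56},{"x":0,"y":0,"z":-0.1,"rx":0,"ry":0,"rz":0,"jaw":0.56},{"x":0,"y":0,"z":-0.3,"rx":0,"ry":0,"rz":0,"jaw":0.56},{"x":0,"y":0,"z":-0.6,"rx":0,"ry":0,"rz":0,"jaw":0.56}]'
python3 -m pendant '[{"x":0,"y":-0.35,"z":-0.1,"rx":0,"ry":0,"rz":0,"jaw":0.56},{"x":0.05,"y":-0.7,"z":-0.1,"rx":0,"ry":0,"rz":-0.05,"jaw":0.56},{"x":0.05,"y":-1,"z":-0.1,"rx":0,"ry":0,"rz":-0.1,"jaw":0.56}]'
python3 -m pendant '[{"x":0,"y":-0.35,"z":0,"rx":0,"ry":0,"rz":-0.05,"jaw":0.56},{"x":0,"y":-0.7,"z":0,"rx":0,"ry":0,"rz":-0.1,"jaw":0.56},{"x":0,"y":-1,"z":0,"rx":0,"ry":0,"rz":-0.1,"jaw":0.56}]'
python3 d.py 517.5 204.3 310 0.121
```

```text
t: 9.9
eef_pos: [496.4, -370.5, 319.0]
tcp_rot: [-3.141, 0.001, -0.037]
ft_force: [0.7, -0.7, 0.8]
opening: 0.558
t: 10.28
eef_pos: [509.5, -219.2, 334.3]
tcp_rot: [3.141, -0.002, 0.043]
ft_force: [1.7, 0.4, -0.2]
opening: 0.561
t: 10.65
eef_pos: [502.9, -69.3, 333.9]
tcp_rot: [3.141, -0.001, 0.121]
ft_force: [-0.4, 0.2, -0.2]
opening: 0.558
d [ 0.317 -1.799  0.159] r [ 0.001 -0.001  0.   ] p [502.9 -69.3 333.9] [ 3.141e+00 -1.000e-03  1.210e-01] t 10.65 f [-0.4  0.2 -0.2] o 0.558
```

```bash
python3 -m pendant '[{"x":0.07,"y":-0.35,"z":0,"rx":0,"ry":0,"rz":0,"jaw":0.56},{"x":0.15,"y":-0.7,"z":0,"rx":0,"ry":0,"rz":0,"jaw":0.56},{"x":0.2,"y":-1,"z":0,"rx":0,"ry":0,"rz":0,"jaw":0.56}]'
python3 -m pendant '[{"x":0.07,"y":-0.35,"z":0.05,"rx":0,"ry":0,"rz":0,"jaw":0.56},{"x":0.117,"y":-0.65,"z":0.1,"rx":0,"ry":0,"rz":0,"jaw":0.56},{"x":0.117,"y":-0.8,"z":0.159,"rx":0,"ry":0,"rz":0,"jaw":0.56},{"x":0.117,"y":-0.8,"z":0.159,"rx":0,"ry":0,"rz":0,"jaw":0.56},{"x":0.117,"y":-0.8,"z":0.159,"rx":0,"ry":0,"rz":0,"jaw":0.56}]'
python3 d.py 517.5 204.3 230 0.121
python3 - <<'E'
from pins import *
for n in ["wrist","top"]:
    c=env.read_camera(n);cv2.imwrite(f"pics/{n}5.png",c["img"][:,:,::-1]);np.savez(n+"5.npz",**c)
cv2.imwrite("pics/t5.png",cv2.resize(c["img"][130:290,130:500,::-1],None,fx=2.15,fy=2.15))
for r,p in bars(c,(340,165,490,285)): print("bar",p.round(),r[0].round(1),np.round(r[1],1),round(r[2],3))
for r,p in bars(c,(340,165,490,285),z=75): print("bar",p.round(),r[0].round(1),np.round(r[1],1),round(r[2],3))
E
```

```text
t: 11.02
eef_pos: [515.0, 83.4, 334.0]
tcp_rot: [3.141, -0.002, 0.121]
ft_force: [0.7, -0.2, -0.4]
opening: 0.561
t: 11.65
eef_pos: [518.1, 202.2, 309.7]
tcp_rot: [3.141, -0.001, 0.12]
ft_force: [0.0, 0.4, 0.3]
opening: 0.56
d [-0.003 -0.015  0.532] r [ 0.    -0.001 -0.001] p [518.1 202.2 309.7] [ 3.141e+00 -1.000e-03  1.200e-01] t 11.65 f [0.  0.4 0.3] o 0.56
bar [467. 222.] [ 495.8 -371. ] [155.   29.3] -0.034
bar [467. 222.] [ 496.2 -371.5] [155.2  29.3] -0.034
```

View pics/wrist5.png

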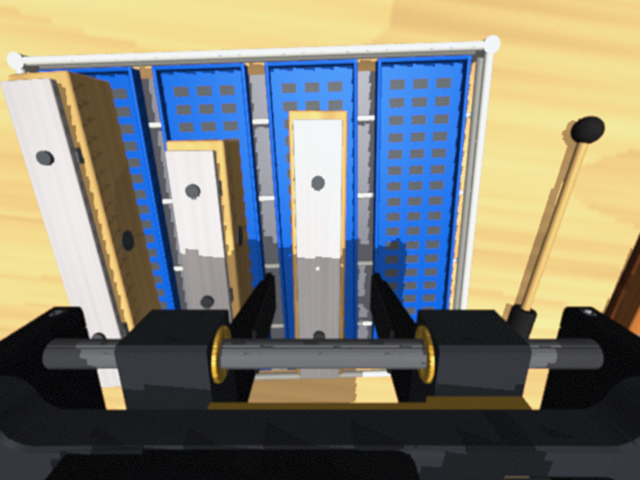

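View pics/t5.png

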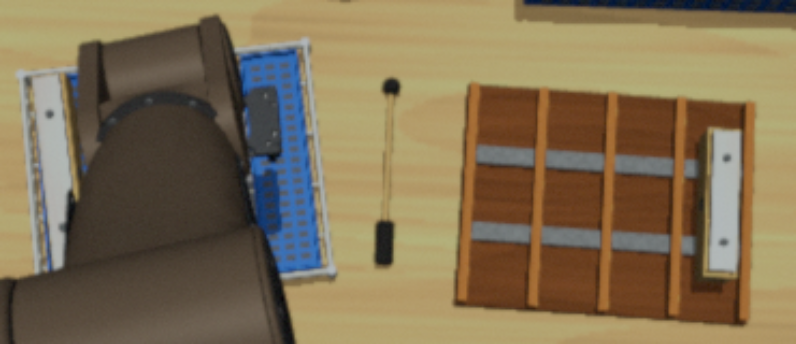

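The top picture shows the 170 in lane 4 at (496.2, -371.5), yaw -0.034, against a lane centre of (496.5, -370.2). The wrist picture shows the 200 centred between the open fingers at about 320 px. Grasp it.

```bash
python3 -m pendant '[{"x":-0.003,"y":-0.015,"z":0.15,"rx":0,"ry":0,"rz":0,"jaw":0.56},{"x":-0.003,"y":-0.01,"z":0.33,"rx":0,"ry":0,"rz":0,"jaw":0.56},{"x":-0.003,"y":-0.01,"z":0.47,"rx":0,"ry":0,"rz":0,"jaw":0.56},{"x":-0.003,"y":-0.01,"z":0.53,"rx":0,"ry":0,"rz":0,"jaw":0.56},{"x":-0.003,"y":-0.01,"z":0.53,"rx":0,"ry":0,"rz":0,"jaw":0.56},{"x":-0.003,"y":-0.01,"z":0.53,"rx":0,"ry":0,"rz":0,"jaw":0.3},{"x":-0.003,"y":-0.01,"z":0.53,"rx":0,"ry":0,"rz":0,"jaw":0.3},{"x":-0.003,"y":-0.01,"z":0.53,"rx":0,"ry":0,"rz":0,"jaw":0.3}]';python3 d.py 517.5 204.3 230 0.121
```

```text
t: 12.75
eef_pos: [517.6, 204.2, 230.2]
tcp_rot: [-3.142, -0.001, 0.12]
ft_force: [-0.8, -1.0, 6.0]
opening: 0.398
d [-0.    -0.001  0.002] r [-0.    -0.002 -0.001] p [517.6 204.2 230.2] [-3.142e+00 -1.000e-03  1.200e-01] t 12.75 f [-0.8 -1.   6. ] o 0.398
```

```bash
python3 -m pendant '[{"x":0,"y":0,"z":-0.03,"rx":0,"ry":0,"rz":0,"jaw":0.3},{"x":0,"y":0,"z":-0.1,"rx":0,"ry":0,"rz":0,"jaw":0.3},{"x":0,"y":0,"z":-0.3,"rx":0,"ry":0,"rz":0,"jaw":0.3},{"x":0,"y":0,"z":-0.6,"rx":0,"ry":0,"rz":0,"jaw":0.3},{"x":0,"y":0,"z":-0.7,"rx":0,"ry":0,"rz":0,"jaw":0.3},{"x":0,"y":0,"z":-0.7,"rx":0,"ry":0,"rz":0,"jaw":0.3}]'
python3 -m pendant '[{"x":0,"y":0.15,"z":0,"rx":0,"ry":0,"rz":0.02,"jaw":0.3},{"x":-0.05,"y":0.4,"z":0,"rx":0,"ry":0,"rz":0.06,"jaw":0.3},{"x":-0.1,"y":0.7,"z":0,"rx":0,"ry":0,"rz":0.13,"jaw":0.3},{"x":-0.15,"y":1,"z":0,"rx":0,"ry":0,"rz":0.2,"jaw":0.3}]';python3 d.py 499.4 -290.3 330 -0.037
```

```text
t: 13.5
eef_pos: [517.2, 204.1, 335.0]
tcp_rot: [-3.142, -0.001, 0.12]
ft_force: [0.3, -0.3, -3.5]
opening: 0.399
t: 14.0
eef_pos: [512.7, 51.3, 332.7]
tcp_rot: [3.141, 0.003, -0.038]
ft_force: [1.1, 0.4, -2.9]
opening: 0.401
d [-2.000e-03  2.279e+00  1.900e-02] r [ 0.     0.003 -0.001] p [512.7  51.3 332.7] [ 3.141e+00  3.000e-03 -3.800e-02] t 14.0 f [ 1.1  0.4 -2.9] o 0.401
```

```bash
python3 -m pendant '[{"x":0,"y":0.33,"z":0,"rx":0,"ry":0,"rz":0,"jaw":0.3},{"x":0,"y":0.67,"z":0,"rx":0,"ry":0,"rz":0,"jaw":0.3},{"x":0,"y":1,"z":0,"rx":0,"ry":0,"rz":0,"jaw":0.3}]'
python3 -m pendant '[{"x":0,"y":0.33,"z":0,"rx":0,"ry":0,"rz":0,"jaw":0.3},{"x":0,"y":0.67,"z":0,"rx":0,"ry":0,"rz":0,"jaw":0.3},{"x":0,"y":0.9,"z":0,"rx":0,"ry":0,"rz":0,"jaw":0.3},{"x":0,"y":1,"z":0,"rx":0,"ry":0,"rz":0,"jaw":0.3}]'
python3 -m pendant '[{"x":0,"y":0.2,"z":0,"rx":0,"ry":0,"rz":0,"jaw":0.3},{"x":0,"y":0.279,"z":0,"rx":0,"ry":0,"rz":0,"jaw":0.3},{"x":0,"y":0.279,"z":0,"rx":0,"ry":0,"rz":0,"jaw":0.3},{"x":0,"y":0.279,"z":0,"rx":0,"ry":0,"rz":0,"jaw":0.3}]'
python3 d.py 499.4 -290.3 235 -0.037
```

```text
t: 14.38
eef_pos: [507.1, -99.0, 332.8]
tcp_rot: [-3.141, 0.003, -0.037]
ft_force: [0.9, 0.3, -3.3]
opening: 0.398
t: 14.88
eef_pos: [501.6, -248.9, 332.7]
tcp_rot: [-3.14, 0.002, -0.039]
ft_force: [1.2, 0.8, -2.6]
opening: 0.396
t: 15.38
eef_pos: [500.6, -288.1, 334.3]
tcp_rot: [-3.141, 0.001, -0.036]
ft_force: [0.6, 0.5, -3.7]
opening: 0.399
d [-0.007  0.015  0.662] r [-0.001  0.001  0.001] p [ 500.6 -288.1  334.3] [-3.141e+00  1.000e-03 -3.600e-02] t 15.38 f [ 0.6  0.5 -3.7] o 0.399
```

```bash
python3 -m pendant '[{"x":0,"y":0.01,"z":0.15,"rx":0,"ry":0,"rz":0,"jaw":0.3},{"x":-0.006,"y":0.01,"z":0.35,"rx":0,"ry":0,"rz":0,"jaw":0.3},{"x":-0.006,"y":0.01,"z":0.53,"rx":0,"ry":0,"rz":0,"jaw":0.3},{"x":-0.006,"y":0.01,"z":0.62,"rx":0,"ry":0,"rz":0,"jaw":0.3},{"x":-0.006,"y":0.01,"z":0.65,"rx":0,"ry":0,"rz":0,"jaw":0.3},{"x":-0.006,"y":0.01,"z":0.66,"rx":0,"ry":0,"rz":0,"jaw":0.3},{"x":-0.006,"y":0.01,"z":0.66,"rx":0,"ry":0,"rz":0,"jaw":0.3}]'
python3 d.py 499.4 -290.3 228.2 -0.037
```

```text
t: 16.25
eef_pos: [499.7, -290.6, 236.2]
tcp_rot: [3.141, -0.001, -0.037]
ft_force: [0.2, 1.0, -1.5]
opening: 0.399
d [-0.002 -0.002  0.053] r [ 0.001 -0.001  0.   ] p [ 499.7 -290.6  236.2] [ 3.141e+00 -1.000e-03 -3.700e-02] t 16.25 f [ 0.2  1.  -1.5] o 0.399
```

```bash
python3 -m pendant '[{"x":0,"y":0,"z":0.012,"rx":0,"ry":0,"rz":0,"jaw":0.3},{"x":0,"y":0,"z":0.024,"rx":0,"ry":0,"rz":0,"jaw":0.3},{"x":0,"y":0,"z":0.034,"rx":0,"ry":0,"rz":0,"jaw":0.3},{"x":0,"y":0,"z":0.042,"rx":0,"ry":0,"rz":0,"jaw":0.3},{"x":0,"y":0,"z":0.05,"rx":0,"ry":0,"rz":0,"jaw":0.3},{"x":0,"y":0,"z":0.05,"rx":0,"ry":0,"rz":0,"jaw":0.3}]'
python3 d.py 499.4 -290.3 228.2 -0.037
```

```text
t: 17.0
eef_pos: [499.5, -290.6, 228.3]
tcp_rot: [3.141, -0.0, -0.037]
ft_force: [-1.7, 0.3, 2.0]
opening: 0.397
d [-0.001 -0.002  0.   ] r [ 0. -0.  0.] p [ 499.5 -290.6  228.3] [ 3.141 -0.    -0.037] t 17.0 f [-1.7  0.3  2. ] o 0.397
```

Touching with a light force. Release and go back for the 140.

```bash
python3 -m pendant '[{"x":0,"y":0,"z":0,"rx":0,"ry":0,"rz":0,"jaw":0.42},{"x":0,"y":0,"z":0,"rx":0,"ry":0,"rz":0,"jaw":0.48},{"x":0,"y":0,"z":0,"rx":0,"ry":0,"rz":0,"jaw":0.56},{"x":0,"y":0,"z":0,"rx":0,"ry":0,"rz":0,"jaw":0.56},{"x":0,"y":0,"z":-0.1,"rx":0,"ry":0,"rz":0,"jaw":0.56},{"x":0,"y":0,"z":-0.3,"rx":0,"ry":0,"rz":0,"jaw":0.56},{"x":0,"y":0,"z":-0.6,"rx":0,"ry":0,"rz":0,"jaw":0.56}]'
python3 -m pendant '[{"x":0,"y":-0.35,"z":-0.1,"rx":0,"ry":0,"rz":0,"jaw":0.56},{"x":0,"y":-0.7,"z":-0.1,"rx":0,"ry":0,"rz":-0.05,"jaw":0.56},{"x":0,"y":-1,"z":-0.1,"rx":0,"ry":0,"rz":-0.1,"jaw":0.56}]'
python3 -m pendant '[{"x":0,"y":-0.35,"z":0,"rx":0,"ry":0,"rz":-0.05,"jaw":0.56},{"x":0,"y":-0.7,"z":0,"rx":0,"ry":0,"rz":-0.1,"jaw":0.56},{"x":0,"y":-1,"z":0,"rx":0,"ry":0,"rz":-0.12,"jaw":0.56}]'
python3 d.py 519.9 284.4 310 0.134
```

```text
t: 17.88
eef_pos: [499.4, -290.5, 319.2]
tcp_rot: [-3.141, 0.001, -0.037]
ft_force: [-0.5, -0.3, 1.3]
opening: 0.563
t: 18.25
eef_pos: [504.8, -139.0, 334.4]
tcp_rot: [3.141, -0.002, 0.043]
ft_force: [0.7, 0.0, 0.1]
opening: 0.558
t: 18.62
eef_pos: [498.4, 11.0, 334.1]
tcp_rot: [3.141, -0.001, 0.137]
ft_force: [0.5, 0.5, -0.1]
opening: 0.559
d [ 0.391 -1.786  0.161] r [ 0.    -0.002  0.004] p [498.4  11.  334.1] [ 3.141e+00 -1.000e-03  1.370e-01] t 18.62 f [ 0.5  0.5 -0.1] o 0.559
```

```bash
python3 -m pendant '[{"x":0.07,"y":-0.35,"z":0,"rx":0,"ry":0,"rz":0,"jaw":0.56},{"x":0.15,"y":-0.7,"z":0,"rx":0,"ry":0,"rz":0,"jaw":0.56},{"x":0.2,"y":-1,"z":0,"rx":0,"ry":0,"rz":0,"jaw":0.56}]'
python3 -m pendant '[{"x":0.1,"y":-0.35,"z":0.05,"rx":0,"ry":0,"rz":0,"jaw":0.56},{"x":0.191,"y":-0.65,"z":0.1,"rx":0,"ry":0,"rz":0,"jaw":0.56},{"x":0.191,"y":-0.79,"z":0.161,"rx":0,"ry":0,"rz":0,"jaw":0.56},{"x":0.191,"y":-0.79,"z":0.161,"rx":0,"ry":0,"rz":0,"jaw":0.56},{"x":0.191,"y":-0.79,"z":0.161,"rx":0,"ry":0,"rz":0,"jaw":0.56}]'
python3 d.py 519.9 284.4 230 0.134
python3 - <<'E'
from pins import *
for n in ["wrist","top"]:
    c=env.read_camera(n);cv2.imwrite(f"pics/{n}6.png",c["img"][:,:,::-1])
cv2.imwrite("pics/t6.png",cv2.resize(c["img"][130:290,130:500,::-1],None,fx=2.15,fy=2.15))
for r,p in bars(c,(340,165,490,285),z=75): print("bar",p.round(),r[0].round(1),np.round(r[1],1),round(r[2],3))
E
```

```text
t: 19.0
eef_pos: [508.1, 163.8, 334.1]
tcp_rot: [-3.142, -0.001, 0.137]
ft_force: [0.3, -0.1, 0.5]
opening: 0.561
t: 19.62
eef_pos: [520.5, 282.2, 309.3]
tcp_rot: [3.141, 0.0, 0.135]
ft_force: [-0.4, 0.3, -0.5]
opening: 0.56
d [-0.002 -0.015  0.528] r [0.    0.    0.002] p [520.5 282.2 309.3] [3.141 0.    0.135] t 19.62 f [-0.4  0.3 -0.5] o 0.56
bar [467. 222.] [ 496.2 -371.5] [155.2  29.3] -0.034
bar [433. 220.] [ 499.9 -291.5] [186.3  29.4] -0.029
```

View pics/wrist6.png

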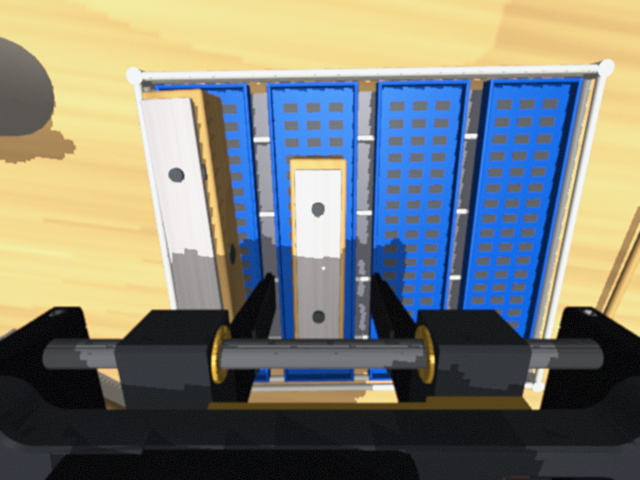

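View pics/t6.png

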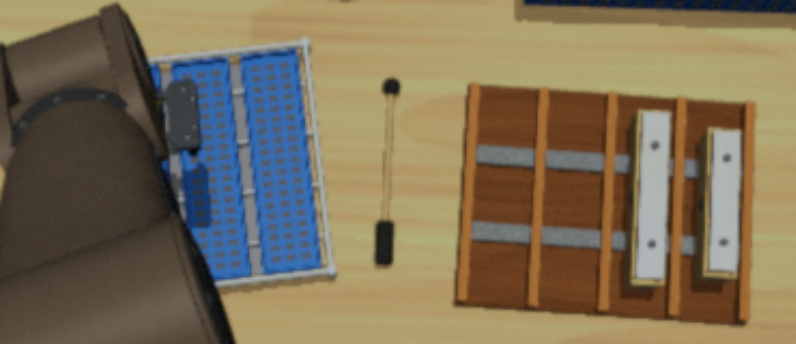

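The 200 lies in lane 3 at (499.9, -291.5), against a target of (499.4, -290.3). The 140 is centred between the fingers at about 318 px. Grasp it.

```bash
python3 -m pendant '[{"x":-0.002,"y":-0.01,"z":0.15,"rx":0,"ry":0,"rz":0,"jaw":0.56},{"x":-0.002,"y":-0.01,"z":0.33,"rx":0,"ry":0,"rz":0,"jaw":0.56},{"x":-0.002,"y":-0.01,"z":0.47,"rx":0,"ry":0,"rz":0,"jaw":0.56},{"x":-0.002,"y":-0.01,"z":0.525,"rx":0,"ry":0,"rz":0,"jaw":0.56},{"x":-0.002,"y":-0.01,"z":0.525,"rx":0,"ry":0,"rz":0,"jaw":0.56},{"x":-0.002,"y":-0.01,"z":0.525,"rx":0,"ry":0,"rz":0,"jaw":0.3},{"x":-0.002,"y":-0.01,"z":0.525,"rx":0,"ry":0,"rz":0,"jaw":0.3},{"x":-0.002,"y":-0.01,"z":0.525,"rx":0,"ry":0,"rz":0,"jaw":0.3}]';python3 d.py 519.9 284.4 230 0.134
```

```text
t: 20.72
eef_pos: [520.1, 284.6, 230.8]
tcp_rot: [-3.141, -0.001, 0.136]
ft_force: [-0.3, -0.8, 4.8]
opening: 0.4
d [-0.002  0.001  0.006] r [-0.    -0.001  0.003] p [520.1 284.6 230.8] [-3.141e+00 -1.000e-03  1.360e-01] t 20.73 f [-0.3 -0.8  4.8] o 0.4
```

Grasped at z 230.8, so placing z is 228.8. Lane 2 target is (502.4, -210.3).

```bash
python3 -m pendant '[{"x":0,"y":0,"z":-0.03,"rx":0,"ry":0,"rz":0,"jaw":0.3},{"x":0,"y":0,"z":-0.1,"rx":0,"ry":0,"rz":0,"jaw":0.3},{"x":0,"y":0,"z":-0.3,"rx":0,"ry":0,"rz":0,"jaw":0.3},{"x":0,"y":0,"z":-0.6,"rx":0,"ry":0,"rz":0,"jaw":0.3},{"x":0,"y":0,"z":-0.7,"rx":0,"ry":0,"rz":0,"jaw":0.3},{"x":0,"y":0,"z":-0.7,"rx":0,"ry":0,"rz":0,"jaw":0.3}]'
python3 -m pendant '[{"x":0,"y":0.15,"z":0,"rx":0,"ry":0,"rz":0.02,"jaw":0.3},{"x":-0.05,"y":0.4,"z":0,"rx":0,"ry":0,"rz":0.06,"jaw":0.3},{"x":-0.1,"y":0.7,"z":0,"rx":0,"ry":0,"rz":0.13,"jaw":0.3},{"x":-0.16,"y":1,"z":0,"rx":0,"ry":0,"rz":0.218,"jaw":0.3}]';python3 d.py 502.4 -210.3 330 -0.037
```

```text
t: 21.48
eef_pos: [519.9, 284.6, 335.6]
tcp_rot: [-3.141, -0.001, 0.136]
ft_force: [0.3, -0.5, -2.1]
opening: 0.398
t: 21.98
eef_pos: [516.2, 130.4, 333.6]
tcp_rot: [3.141, 0.003, -0.038]
ft_force: [-0.5, -0.2, -1.5]
opening: 0.399
d [-0.006  2.273  0.025] r [ 0.001  0.003 -0.001] p [516.2 130.4 333.6] [ 3.141e+00  3.000e-03 -3.800e-02] t 21.98 f [-0.5 -0.2 -1.5] o 0.399
```

```bash
python3 -m pendant '[{"x":0,"y":0.33,"z":0,"rx":0,"ry":0,"rz":0,"jaw":0.3},{"x":0,"y":0.67,"z":0,"rx":0,"ry":0,"rz":0,"jaw":0.3},{"x":0,"y":1,"z":0,"rx":0,"ry":0,"rz":0,"jaw":0.3}]'
python3 -m pendant '[{"x":0,"y":0.33,"z":0,"rx":0,"ry":0,"rz":0,"jaw":0.3},{"x":0,"y":0.67,"z":0,"rx":0,"ry":0,"rz":0,"jaw":0.3},{"x":0,"y":0.9,"z":0,"rx":0,"ry":0,"rz":0,"jaw":0.3},{"x":0,"y":1,"z":0,"rx":0,"ry":0,"rz":0,"jaw":0.3}]'
python3 -m pendant '[{"x":-0.006,"y":0.2,"z":0,"rx":0,"ry":0,"rz":0,"jaw":0.3},{"x":-0.006,"y":0.28,"z":0,"rx":0,"ry":0,"rz":0,"jaw":0.3},{"x":-0.006,"y":0.28,"z":0,"rx":0,"ry":0,"rz":0,"jaw":0.3},{"x":-0.006,"y":0.28,"z":0,"rx":0,"ry":0,"rz":0,"jaw":0.3}]'
python3 d.py 502.4 -210.3 236 -0.037
```

```text
t: 22.35
eef_pos: [510.6, -19.7, 333.8]
tcp_rot: [-3.142, 0.002, -0.036]
ft_force: [-0.4, -0.1, -2.2]
opening: 0.398
t: 22.85
eef_pos: [505.2, -169.4, 333.8]
tcp_rot: [-3.141, 0.002, -0.038]
ft_force: [-0.4, 0.4, -2.6]
opening: 0.396
t: 23.35
eef_pos: [503.6, -208.2, 334.9]
tcp_rot: [-3.141, 0.0, -0.035]
ft_force: [-0.0, -0.7, -2.3]
opening: 0.396
d [-0.007  0.015  0.66 ] r [-0.     0.001  0.003] p [ 503.6 -208.2  334.9] [-3.141  0.    -0.035] t 23.35 f [-0.  -0.7 -2.3] o 0.396
```

```bash
python3 -m pendant '[{"x":0,"y":0.008,"z":0.15,"rx":0,"ry":0,"rz":0,"jaw":0.3},{"x":-0.006,"y":0.008,"z":0.35,"rx":0,"ry":0,"rz":0,"jaw":0.3},{"x":-0.006,"y":0.008,"z":0.53,"rx":0,"ry":0,"rz":0,"jaw":0.3},{"x":-0.006,"y":0.008,"z":0.62,"rx":0,"ry":0,"rz":0.002,"jaw":0.3},{"x":-0.006,"y":0.008,"z":0.65,"rx":0,"ry":0,"rz":0.002,"jaw":0.3},{"x":-0.006,"y":0.008,"z":0.66,"rx":0,"ry":0,"rz":0.002,"jaw":0.3},{"x":-0.006,"y":0.008,"z":0.66,"rx":0,"ry":0,"rz":0.002,"jaw":0.3}]'
python3 d.py 502.4 -210.3 228.8 -0.037
```

```text
t: 24.22
eef_pos: [502.8, -210.2, 236.8]
tcp_rot: [3.141, -0.001, -0.037]
ft_force: [0.5, -0.1, -1.5]
opening: 0.398
d [-0.003  0.001  0.053] r [ 0.001 -0.001  0.   ] p [ 502.8 -210.2  236.8] [ 3.141e+00 -1.000e-03 -3.700e-02] t 24.23 f [ 0.5 -0.1 -1.5] o 0.398
```

```bash
python3 -m pendant '[{"x":0,"y":0,"z":0.012,"rx":0,"ry":0,"rz":0,"jaw":0.3},{"x":0,"y":0,"z":0.024,"rx":0,"ry":0,"rz":0,"jaw":0.3},{"x":0,"y":0,"z":0.034,"rx":0,"ry":0,"rz":0,"jaw":0.3},{"x":0,"y":0,"z":0.042,"rx":0,"ry":0,"rz":0,"jaw":0.3},{"x":0,"y":0,"z":0.05,"rx":0,"ry":0,"rz":0,"jaw":0.3},{"x":0,"y":0,"z":0.05,"rx":0,"ry":0,"rz":0,"jaw":0.3}]'
python3 d.py 502.4 -210.3 228.8 -0.037
```

```text
t: 24.98
eef_pos: [502.7, -210.2, 228.8]
tcp_rot: [3.141, -0.0, -0.037]
ft_force: [-1.4, 0.2, 2.1]
opening: 0.394
d [-0.002  0.001  0.   ] r [ 0. -0.  0.] p [ 502.7 -210.2  228.8] [ 3.141 -0.    -0.037] t 24.98 f [-1.4  0.2  2.1] o 0.394
```

```bash
python3 -m pendant '[{"x":0,"y":0,"z":0,"rx":0,"ry":0,"rz":0,"jaw":0.42},{"x":0,"y":0,"z":0,"rx":0,"ry":0,"rz":0,"jaw":0.48},{"x":0,"y":0,"z":0,"rx":0,"ry":0,"rz":0,"jaw":0.56},{"x":0,"y":0,"z":0,"rx":0,"ry":0,"rz":0,"jaw":0.56},{"x":0,"y":0,"z":-0.1,"rx":0,"ry":0,"rz":0,"jaw":0.56},{"x":0,"y":0,"z":-0.3,"rx":0,"ry":0,"rz":0,"jaw":0.56},{"x":0,"y":0,"z":-0.6,"rx":0,"ry":0,"rz":0,"jaw":0.56}]'
python3 -m pendant '[{"x":0,"y":-0.35,"z":-0.1,"rx":0,"ry":0,"rz":0,"jaw":0.56},{"x":0,"y":-0.7,"z":-0.1,"rx":0,"ry":0,"rz":-0.07,"jaw":0.56},{"x":0,"y":-1,"z":-0.1,"rx":0,"ry":0,"rz":-0.14,"jaw":0.56}]'
python3 -m pendant '[{"x":0,"y":-0.35,"z":0,"rx":0,"ry":0,"rz":-0.05,"jaw":0.56},{"x":0,"y":-0.7,"z":0,"rx":0,"ry":0,"rz":-0.1,"jaw":0.56},{"x":0,"y":-1,"z":0,"rx":0,"ry":0,"rz":-0.135,"jaw":0.56}]'
python3 d.py 505.2 368.2 310 0.179
```

```text
t: 25.85
eef_pos: [502.5, -210.1, 319.8]
tcp_rot: [-3.141, 0.001, -0.037]
ft_force: [0.5, 0.5, -0.1]
opening: 0.558
t: 26.22
eef_pos: [507.9, -58.6, 335.0]
tcp_rot: [3.141, -0.002, 0.075]
ft_force: [0.7, -0.1, 0.1]
opening: 0.56
t: 26.6
eef_pos: [496.8, 91.1, 334.7]
tcp_rot: [3.141, -0.001, 0.181]
ft_force: [0.4, 0.0, 0.6]
opening: 0.562
d [ 0.387 -1.807  0.165] r [ 0.    -0.001  0.002] p [496.8  91.1 334.7] [ 3.141e+00 -1.000e-03  1.810e-01] t 26.6 f [0.4 0.  0.6] o 0.562
```

```bash
python3 -m pendant '[{"x":0.07,"y":-0.35,"z":0,"rx":0,"ry":0,"rz":0,"jaw":0.56},{"x":0.15,"y":-0.7,"z":0,"rx":0,"ry":0,"rz":0,"jaw":0.56},{"x":0.2,"y":-1,"z":0,"rx":0,"ry":0,"rz":0,"jaw":0.56}]'
python3 -m pendant '[{"x":0.1,"y":-0.35,"z":0.05,"rx":0,"ry":0,"rz":0,"jaw":0.56},{"x":0.187,"y":-0.65,"z":0.1,"rx":0,"ry":0,"rz":0,"jaw":0.56},{"x":0.187,"y":-0.81,"z":0.165,"rx":0,"ry":0,"rz":0,"jaw":0.56},{"x":0.187,"y":-0.81,"z":0.165,"rx":0,"ry":0,"rz":0,"jaw":0.56},{"x":0.187,"y":-0.81,"z":0.165,"rx":0,"ry":0,"rz":0,"jaw":0.56}]'
python3 d.py 505.2 368.2 230 0.179
python3 - <<'E'
from pins import *
for n in ["wrist","scene","top"]:
    c=env.read_camera(n);cv2.imwrite(f"pics/{n}7.png",c["img"][:,:,::-1])
cv2.imwrite("pics/t7.png",cv2.resize(c["img"][130:290,130:500,::-1],None,fx=2.15,fy=2.15))
for r,p in bars(c,(340,165,490,285),z=75): print("bar",p.round(),r[0].round(1),np.round(r[1],1),round(r[2],3))
E
```

```text
t: 26.98
eef_pos: [499.8, 244.2, 334.7]
tcp_rot: [-3.141, -0.001, 0.18]
ft_force: [0.9, 0.0, -0.6]
opening: 0.556
t: 27.6
eef_pos: [506.0, 365.8, 309.2]
tcp_rot: [3.141, 0.0, 0.179]
ft_force: [-0.9, -0.5, -0.1]
opening: 0.56
d [-0.002 -0.017  0.528] r [ 0.  0. -0.] p [506.  365.8 309.2] [3.141 0.    0.179] t 27.6 f [-0.9 -0.5 -0.1] o 0.56
bar [400. 218.] [ 502.7 -211.1] [125.5  29.5] -0.033
bar [467. 222.] [ 496.2 -371.5] [155.2  29.3] -0.034
bar [433. 220.] [ 499.8 -291.7] [186.4  29.3] -0.035
```

View pics/wrist7.png

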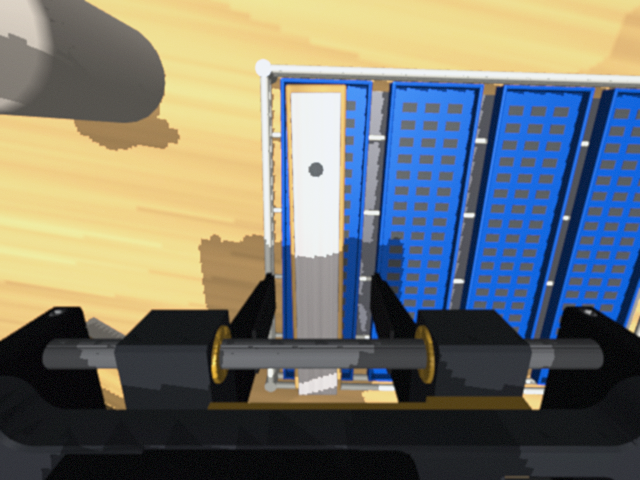

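View pics/scene7.png

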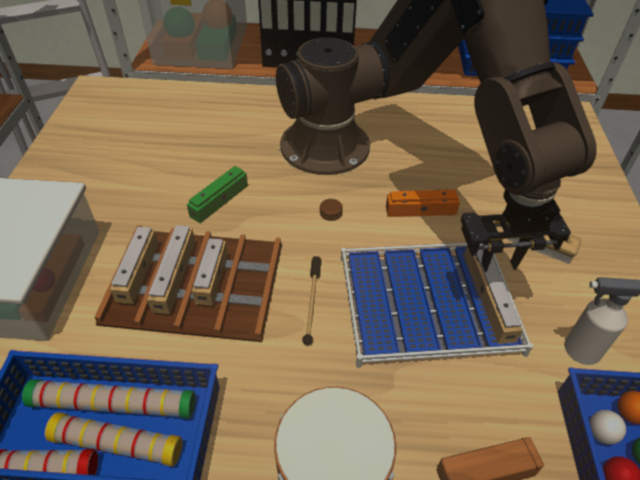

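View pics/t7.png

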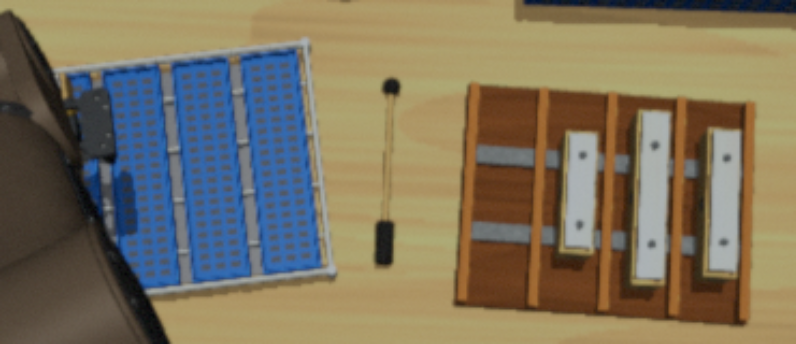

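Three bars are placed, the 140 at (502.7, -211.1), and the bottle is well clear. The 230 lies between the fingers, slightly left at 317 px; the -y shift corrects that. Grasp it.

```bash
python3 -m pendant '[{"x":-0.002,"y":-0.012,"z":0.15,"rx":0,"ry":0,"rz":0,"jaw":0.56},{"x":-0.002,"y":-0.012,"z":0.33,"rx":0,"ry":0,"rz":0,"jaw":0.56},{"x":-0.002,"y":-0.012,"z":0.47,"rx":0,"ry":0,"rz":0,"jaw":0.56},{"x":-0.002,"y":-0.012,"z":0.525,"rx":0,"ry":0,"rz":0,"jaw":0.56},{"x":-0.002,"y":-0.012,"z":0.525,"rx":0,"ry":0,"rz":0,"jaw":0.56},{"x":-0.002,"y":-0.012,"z":0.525,"rx":0,"ry":0,"rz":0,"jaw":0.3},{"x":-0.002,"y":-0.012,"z":0.525,"rx":0,"ry":0,"rz":0,"jaw":0.3},{"x":-0.002,"y":-0.012,"z":0.525,"rx":0,"ry":0,"rz":0,"jaw":0.3}]';python3 d.py 505.2 368.2 230 0.179
```

```text
t: 28.75
eef_pos: [505.5, 368.7, 230.9]
tcp_rot: [-3.141, -0.001, 0.179]
ft_force: [-1.0, 0.3, 5.5]
opening: 0.399
d [-0.002  0.003  0.006] r [-0.    -0.002  0.   ] p [505.5 368.7 230.9] [-3.141e+00 -1.000e-03  1.790e-01] t 28.75 f [-1.   0.3  5.5] o 0.399
```

Lane 1 target: (505.3, -130.3), placing z 228.9.

```bash
python3 -m pendant '[{"x":0,"y":0,"z":-0.03,"rx":0,"ry":0,"rz":0,"jaw":0.3},{"x":0,"y":0,"z":-0.1,"rx":0,"ry":0,"rz":0,"jaw":0.3},{"x":0,"y":0,"z":-0.3,"rx":0,"ry":0,"rz":0,"jaw":0.3},{"x":0,"y":0,"z":-0.6,"rx":0,"ry":0,"rz":0,"jaw":0.3},{"x":0,"y":0,"z":-0.7,"rx":0,"ry":0,"rz":0,"jaw":0.3},{"x":0,"y":0,"z":-0.7,"rx":0,"ry":0,"rz":0,"jaw":0.3}]'
python3 -m pendant '[{"x":0,"y":0.15,"z":0,"rx":0,"ry":0,"rz":0.02,"jaw":0.3},{"x":-0.05,"y":0.4,"z":0,"rx":0,"ry":0,"rz":0.08,"jaw":0.3},{"x":-0.08,"y":0.7,"z":0,"rx":0,"ry":0,"rz":0.17,"jaw":0.3},{"x":-0.1,"y":1,"z":0,"rx":0,"ry":0,"rz":0.275,"jaw":0.3}]';python3 d.py 505.3 -130.3 330 -0.037
```

```text
t: 29.5
eef_pos: [505.2, 368.5, 335.6]
tcp_rot: [-3.141, -0.001, 0.179]
ft_force: [0.6, 0.3, -2.4]
opening: 0.397
t: 30.0
eef_pos: [517.1, 216.0, 333.5]
tcp_rot: [3.141, 0.003, -0.04]
ft_force: [0.9, -0.3, -2.0]
opening: 0.399
d [0.014 2.31  0.026] r [ 0.001  0.003 -0.004] p [517.1 216.  333.5] [ 3.141e+00  3.000e-03 -4.000e-02] t 30.0 f [ 0.9 -0.3 -2. ] o 0.399
```

```bash
python3 -m pendant '[{"x":0,"y":0.33,"z":0,"rx":0,"ry":0,"rz":0,"jaw":0.3},{"x":0,"y":0.67,"z":0,"rx":0,"ry":0,"rz":0,"jaw":0.3},{"x":0,"y":1,"z":0,"rx":0,"ry":0,"rz":0,"jaw":0.3}]'
python3 -m pendant '[{"x":0,"y":0.33,"z":0,"rx":0,"ry":0,"rz":0,"jaw":0.3},{"x":0,"y":0.67,"z":0,"rx":0,"ry":0,"rz":0,"jaw":0.3},{"x":0,"y":0.9,"z":0,"rx":0,"ry":0,"rz":0,"jaw":0.3},{"x":0,"y":1,"z":0,"rx":0,"ry":0,"rz":0,"jaw":0.3}]'
python3 -m pendant '[{"x":0.014,"y":0.2,"z":0,"rx":0,"ry":0,"rz":0,"jaw":0.3},{"x":0.014,"y":0.31,"z":0,"rx":0,"ry":0,"rz":0,"jaw":0.3},{"x":0.014,"y":0.31,"z":0,"rx":0,"ry":0,"rz":0,"jaw":0.3},{"x":0.014,"y":0.31,"z":0,"rx":0,"ry":0,"rz":0,"jaw":0.3}]'
python3 d.py 505.3 -130.3 236 -0.037
```

```text
t: 30.38
eef_pos: [511.1, 65.9, 333.7]
tcp_rot: [3.141, 0.002, -0.038]
ft_force: [0.6, -0.7, -2.4]
opening: 0.398
t: 30.88
eef_pos: [505.6, -83.8, 333.9]
tcp_rot: [-3.141, 0.002, -0.04]
ft_force: [-1.0, 0.4, -2.8]
opening: 0.397
t: 31.38
eef_pos: [506.6, -127.4, 334.9]
tcp_rot: [-3.141, 0.001, -0.037]
ft_force: [0.1, 0.7, -2.5]
opening: 0.398
d [-0.007  0.02   0.659] r [-0.     0.001  0.001] p [ 506.6 -127.4  334.9] [-3.141e+00  1.000e-03 -3.700e-02] t 31.38 f [ 0.1  0.7 -2.5] o 0.398
```

```bash
python3 -m pendant '[{"x":0,"y":0.012,"z":0.15,"rx":0,"ry":0,"rz":0,"jaw":0.3},{"x":-0.006,"y":0.012,"z":0.35,"rx":0,"ry":0,"rz":0,"jaw":0.3},{"x":-0.006,"y":0.012,"z":0.53,"rx":0,"ry":0,"rz":0,"jaw":0.3},{"x":-0.006,"y":0.012,"z":0.62,"rx":0,"ry":0,"rz":0,"jaw":0.3},{"x":-0.006,"y":0.012,"z":0.65,"rx":0,"ry":0,"rz":0,"jaw":0.3},{"x":-0.006,"y":0.012,"z":0.66,"rx":0,"ry":0,"rz":0,"jaw":0.3},{"x":-0.006,"y":0.012,"z":0.66,"rx":0,"ry":0,"rz":0,"jaw":0.3}]'
python3 d.py 505.3 -130.3 228.9 -0.037
```

```text
t: 32.25
eef_pos: [505.9, -129.8, 236.7]
tcp_rot: [3.141, -0.001, -0.037]
ft_force: [0.0, 0.4, -2.4]
opening: 0.395
d [-0.004  0.003  0.052] r [ 0.001 -0.001  0.   ] p [ 505.9 -129.8  236.7] [ 3.141e+00 -1.000e-03 -3.700e-02] t 32.25 f [ 0.   0.4 -2.4] o 0.395
```

```bash
python3 -m pendant '[{"x":-0.003,"y":0.003,"z":0.012,"rx":0,"ry":0,"rz":0,"jaw":0.3},{"x":-0.003,"y":0.003,"z":0.024,"rx":0,"ry":0,"rz":0,"jaw":0.3},{"x":-0.003,"y":0.003,"z":0.034,"rx":0,"ry":0,"rz":0,"jaw":0.3},{"x":-0.003,"y":0.003,"z":0.042,"rx":0,"ry":0,"rz":0,"jaw":0.3},{"x":-0.003,"y":0.003,"z":0.05,"rx":0,"ry":0,"rz":0,"jaw":0.3},{"x":-0.003,"y":0.003,"z":0.05,"rx":0,"ry":0,"rz":0,"jaw":0.3}]'
python3 d.py 505.3 -130.3 228.9 -0.037
```

```text
t: 33.0
eef_pos: [505.2, -130.3, 228.9]
tcp_rot: [3.141, -0.0, -0.037]
ft_force: [-1.6, -0.4, 3.1]
opening: 0.396
d [ 0.  0. -0.] r [ 0. -0.  0.] p [ 505.2 -130.3  228.9] [ 3.141 -0.    -0.037] t 33.0 f [-1.6 -0.4  3.1] o 0.396
```

```bash
python3 -m pendant '[{"x":0,"y":0,"z":0,"rx":0,"ry":0,"rz":0,"jaw":0.42},{"x":0,"y":0,"z":0,"rx":0,"ry":0,"rz":0,"jaw":0.48},{"x":0,"y":0,"z":0,"rx":0,"ry":0,"rz":0,"jaw":0.56},{"x":0,"y":0,"z":0,"rx":0,"ry":0,"rz":0,"jaw":0.56},{"x":0,"y":0,"z":-0.1,"rx":0,"ry":0,"rz":0,"jaw":0.56},{"x":0,"y":0,"z":-0.3,"rx":0,"ry":0,"rz":0,"jaw":0.56},{"x":0,"y":0,"z":-0.6,"rx":0,"ry":0,"rz":0,"jaw":0.56},{"x":0,"y":0,"z":-0.9,"rx":0,"ry":0,"rz":0,"jaw":0.56}]'
python3 -m pendant '[{"x":0,"y":-0.35,"z":-0.1,"rx":0,"ry":0,"rz":0,"jaw":0.56},{"x":0,"y":-0.7,"z":-0.1,"rx":0,"ry":0,"rz":0,"jaw":0.56},{"x":0,"y":-1,"z":-0.1,"rx":0,"ry":0,"rz":0,"jaw":0.56}]'
python3 -m pendant '[{"x":0,"y":-0.35,"z":0,"rx":0,"ry":0,"rz":0,"jaw":0.56},{"x":0,"y":-0.7,"z":0,"rx":0,"ry":0,"rz":0,"jaw":0.56},{"x":0,"y":-1,"z":0,"rx":0,"ry":0,"rz":0,"jaw":0.56},{"x":0,"y":-1,"z":0,"rx":0,"ry":0,"rz":0,"jaw":0.56},{"x":0,"y":-1,"z":0,"rx":0,"ry":0,"rz":0,"jaw":0.56}]'
python3 - <<'E'
from pins import *
for n in ["scene","top"]:
    c=env.read_camera(n);cv2.imwrite(f"pics/{n}8.png",c["img"][:,:,::-1])
cv2.imwrite("pics/t8.png",cv2.resize(c["img"][130:290,130:500,::-1],None,fx=2.15,fy=2.15))
ctr=np.array([500.9,-250.3]);a=-.037;Rm=np.array([[np.cos(a),np.sin(a)],[-np.sin(a),np.cos(a)]])
for r,p in bars(c,(340,165,490,285),z=75): print("bar",p.round(),r[0].round(1),np.round(r[1],1),round(r[2],3),"stand",(Rm@(r[0]-ctr)).round(1),round(r[2]-a,3))
E
```

```text
t: 34.0
eef_pos: [505.0, -130.2, 366.0]
tcp_rot: [3.141, -0.0, -0.037]
ft_force: [1.0, 0.6, -0.6]
opening: 0.558
t: 34.38
eef_pos: [510.3, 21.3, 380.1]
tcp_rot: [3.141, -0.002, -0.037]
ft_force: [-0.3, -0.3, 0.3]
opening: 0.561
t: 35.0
eef_pos: [516.0, 169.3, 379.2]
tcp_rot: [3.141, -0.0, -0.036]
ft_force: [0.3, 0.4, -1.0]
opening: 0.559
bar [400. 218.] [ 502.7 -211.1] [125.5  29.5] -0.033 stand [ 0.4 39.2] 0.004
bar [467. 223.] [ 496.2 -371.5] [155.1  29.3] -0.034 stand [  -0.2 -121.3] 0.003
bar [433. 220.] [ 499.8 -291.8] [186.4  29.7] -0.036 stand [  0.5 -41.6] 0.001
bar [366. 216.] [ 504.7 -131.3] [215.8  29.9] -0.033 stand [ -0.6 119.1] 0.004
```

View pics/t8.png

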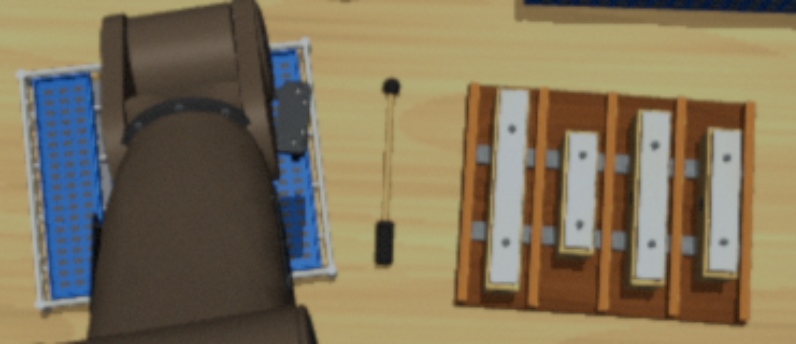

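View pics/scene8.png

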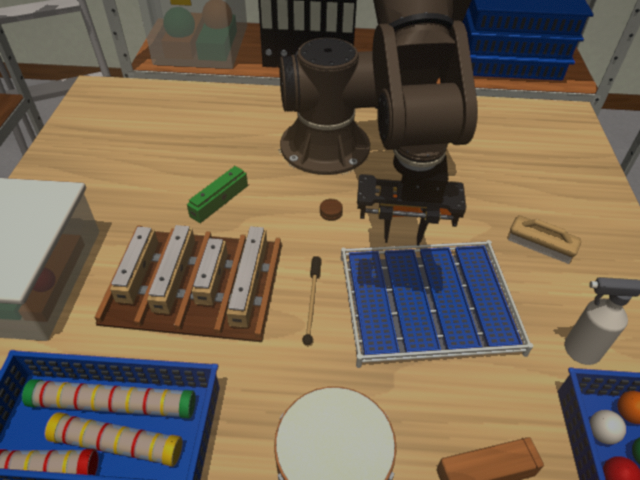

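All four bars lie flat in their lanes: top crop (508,190), (578,192), (651,197), (722,203), in the order 230, 140, 200, 170. They are within 2 mm and 0.005 rad of the lane axes. The gripper is clear, so I hand in.

```bash
python3 -c "
from cell import env
print(env.job_done(), env.state()['t'])"
```

```text
the job is handed in; nothing more can be done
the job is handed in; nothing more can be done
```

I moved all four bars to the playing stand in tune order, 230, 140, 200, 170 from left to right, and handed the job in at about 35 s of the 102 s allowed. The hand-in gives no verdict.

- **Placing:** in the last top picture each bar is within 0.6 mm of centre front to back, 1.6 mm of its lane's centre line and 0.004 rad of the lane's direction. In the pictures they lie flat across both rails, with the rack empty and the gripper clear above it.
- **Contact:** each bar was lowered slowly over the last few millimetres. Force readings between moves stayed under 7 N.
- **Disagreement:** the wrist and top cameras differed by about 2 mm in x. I used the top camera for both picking and placing so that this offset would largely cancel. The final figures come from that same camera, so they would not show any offset it has in common at both places.

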